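# Shim a block-cooling plate and spread the wax blocks on it

## Robot

A 6-joint arm with a two-finger parallel gripper is mounted at the origin on the work surface. World frame = base frame: x ahead of the robot, y to its left, z up, the work surface at z = 0. Lengths are in m, angles in rad, forces in N, time in s.
With the tool pointing down it reaches from about 0.35 to 0.8 m from the base axis. Payload 7.3 kg.
Tool frame: the origin (TCP) lies at the very end of the fingers, on their centre line; the grasp point (between the pads) lies 19 mm behind it; z points along the fingers, y is the direction in which the jaws open and shut (so a half turn about z gives the same grasp; the last joint's range is limited). The gripper opens to 85 mm and grips with 20 to 120 N. Pads are 22 mm wide; open, the fingers measure 114 mm over their backs; the gripper's body (76 mm by 85 mm) begins 54 mm behind the grasp point. The pads swing forward as they close: fully open they stand 13 mm farther back than shut.
Start: joints at [1.077, 0.342, 1.524, -0, 1.275, -0.146], TCP at [0.179, 0.494, 0.231] pointing down, gripper open.
Joint ranges: [-2.53, 2.53], [-0.77, 2.02], [0.04, 2.7], [-1, 4.14], [0.28, 2.66], [-3.11, 3.11]. Speed limits (rad/s): [2.57, 2.57, 3.14, 3.14, 3.14, 3.14].

## Interface

Orientations are given as a rotation vector (axis times angle).
In Python, from rig import telemetry, vision, job, masks_of gives the robot as it stands. The module is installed in compiled form; this text tells all that it offers.
- The arm moves only by the tool drive_tool, never from a script. Its argument "steps" is a list of rows, each a list of 2 entries, a list of its own where there are three numbers: the shift along the tool's x, y, z in cm, then the turn about the tool's z in degrees. A call has 1 to 20 rows; each row is the pose to reach, as a shift and turn from the pose commanded when the call began, along the tool's axes at that moment; what a row does not reach only later rows make up. A row lasts 1/8 s, in which the tool goes at most 62.5 mm and 10.7 degrees, less where a joint would pass 70% of its speed; a pose out of reach is approached as far as the arm can. A call with a gripper value outside its range is refused whole. "jaw" is the gripper's target within -1 to 1 (shut at 1, half-way at 0, fully open at -1), set as the call begins (left out, the last holds). The fingers move at their own pace and stop on an object; "grip_force" is the grip in N (left out, the last holds). Time passes only in rows, so rows that repeat a pose let the fingers close. It gives the time, the measured TCP pose, the force and the opening at its end, in the units of the state.
- telemetry.state(): the state, without advancing time (a new reading comes with each control period).
- vision.get_image(name): name is "scene" or "top"; returns a dict with "image" (400x640x3 uint8, red, green, blue), "z_map" (400x640 float32, m along the optical axis (not along the pixel's ray), 0 where there is no reading), "camera_matrix" (3x3 intrinsics, pixels), "eye" and "attitude" of the camera in the world. Camera axes: x right, y down, z forward; pixel columns grow to the right and rows downward; lengths in m; the calibration is good to about 2 mm. A picture is of the moment at which its call begins.
- job.close_job(): hands the job in, once; it reports no verdict.
Trained networks look in a picture, given as the dict that the camera call returned (one of the last four; its "shot" number tells which), for a name from the list of things; names that differ only in an ending like _2 or _b are one class to them, and where a whole thing is asked for, a point or a joint stands for the part that bears it (a point fixed in the world has none). Each returns a list of dicts, best first, with "p" (0 to 1); they miss things now and then, are a little off and sometimes report something else, mostly with a low value. They report only what shows in the picture. A call takes as long as a camera call.
- masks_of(query, picture): "mask" (400x640 bool, what is visible of it) and "box" ([centre column, centre row, width, height] in pixels, round what is visible of it).
The state is a dict: "time_s": time; "joint_pos": joint angles; "dq": joint speeds; "joint_efforts": joint torques, N m; "position": TCP position; "orientation": TCP orientation; "ft_force": force on the tool from outside, world axes, zero at the start; "ft_torque": the same for the moment, N m; "gripper_width": finger opening in m.
Only numpy, scipy, OpenCV 4.12 (cv2) and the standard library are available. Lean on these libraries where they do the work, as an engineer would, in place of code of your own. Each camera call takes 0.05 s, during which the arm holds its last target. There are 200 camera calls.

## Task

Set the histology cold plate up so that it drains to its left: with the pry bar over the fulcrum, lever its right side up by the lug, catch the bar under the keeper so that it stays up, slide the shim by its tab centrally under the foot, then free the bar, let the plate down onto the shim and lay the bar back on its rest, pointing the way it did. Spread the heap of wax blocks over the cold top in a single layer, lying on a face (which one does not matter) and none on end or on another, all inside the rim with at least 20 mm clear between neighbours. Leave the bottle, beaker and slide box where they stand.

Things in the scene. Friction and masses are not known exactly. Their poses are not given: they have to be found in the camera images.
- plate (a joint): Lift of the heavy cold plate (4 kg), rad, tipping about its left feet: 0 on the bench, grows as its right side rises, stop 0.075; 0.027 on the shim, about 0.045 with the bar under the keeper. It falls by its weight; 20 N lifts it at the lug. White housing 220 (x) x 250 (y) mm, 48 to 80 mm above the bench; two steel ears on the right: the nearer has the foot, the farther is the lug.
- coldtop (a point): Centre of the cold aluminium top, on its surface, 84 mm above the bench. Its x points to the plate's side away from the robot, y to the plate's left, z up. Inside the 4 mm high rim the top measures 176 mm in x, 226 mm in y. The tipping axis runs along x, 115 mm to +y, at bench level.
- foot (a point): Centre of the underside of the right-hand foot, a rubber cylinder 28 mm across, 48 mm high, under the nearer ear (50 x 50 mm, 12 mm thick, outer edge 25 mm to -y of here). It stands on the bench. Axes as coldtop. Free to reach from -y.
- lug (a point): Point under the farther ear, the jacking lug (64 mm in x, 12 mm thick, underside 48 mm above the bench, outer edge 25 mm to -y of here): the bar's toe presses here. Axes as coldtop; 105 mm to +x of the foot.
- fulcrum (a point): Middle of the fulcrum's crest on the fixed prying stand, 40 mm above the bench: top of a round steel bar of radius 8 mm, 64 mm long along its x, on a block 28 mm thick; about 60 mm to -y of the lug. Its axes are about the plate's, y towards the lug. To pass between crest and lug, slide the bar in along its own line, tilted toe-down by about 0.38 rad.
- keeper (a point): Underside of the keeper lip, 40 mm above the bench, axes as fulcrum, which lies 110 mm to +y and 34 mm to -x. The lip is 20 mm long (y), 8 mm thick, from its open edge 18 mm to -x of here to a post face 11 mm to +x. A bar levered down beside it, its top below 40 mm, then swung to +x under it stays down when let go; swing it back to -x to free it.
- bar: Pry bar, loose, 0.4 kg: flat steel blade 18 mm wide. Origin on its centreline at mid-handle, x to the toe, z up. Blade x -75 to +234 mm, z -5 to +5; rubber handle block 20 mm wide, x -40 to +40, z -5 to +17; round nub on top at the toe (x 232) up to z +10. Centre of mass near x +22. With x = 170 mm over the fulcrum the toe is under the lug.
- rest: Wooden bar rest, fixed: two blocks 20 mm high, 70 mm wide (y), 28 mm long at x = -62 mm and 30 mm long at x = +115 mm. Origin on the bench. The bar lies along its x, toe to +x, origin 25 mm above the rest's; the handle is free between the blocks.
- shim: Flat aluminium shim, loose on the bench, 0.12 kg: strip 135 x 36 x 7 mm with an upright tab near its tail. Origin on its underside centreline, 20 mm from the nose: this belongs under the foot's centre. x points to the nose (tail at -115 mm). Tab centred at x = -95 mm, 26 mm long, 12 mm thick (y), top 41 mm above the bench.
- block1: Wax block on a grey cassette, 40 (x) x 28 (y) x 15 mm (z), 30 g, loose, heaped with the others on the cold top. Origin at its centre, 7.5 mm above its grey underside.
- block2: Wax block on a grey cassette, 40 (x) x 28 (y) x 15 mm (z), 30 g, loose, heaped with the others on the cold top. Origin at its centre, 7.5 mm above its grey underside.
- block3: Wax block on a grey cassette, 40 (x) x 28 (y) x 15 mm (z), 30 g, loose, heaped with the others on the cold top. Origin at its centre, 7.5 mm above its grey underside.
- block4: Wax block on a grey cassette, 40 (x) x 28 (y) x 15 mm (z), 30 g, loose, heaped with the others on the cold top. Origin at its centre, 7.5 mm above its grey underside.
- block5: Wax block on a grey cassette, 40 (x) x 28 (y) x 15 mm (z), 30 g, loose, heaped with the others on the cold top; may be absent. Origin at its centre, 7.5 mm above its grey underside.
- block6: Wax block on a grey cassette, 40 (x) x 28 (y) x 15 mm (z), 30 g, loose, heaped with the others on the cold top; may be absent. Origin at its centre, 7.5 mm above its grey underside.
- block7: Wax block on a grey cassette, 40 (x) x 28 (y) x 15 mm (z), 30 g, loose, heaped with the others on the cold top; may be absent. Origin at its centre, 7.5 mm above its grey underside.
- block8: Wax block on a grey cassette, 40 (x) x 28 (y) x 15 mm (z), 30 g, loose, heaped with the others on the cold top; may be absent. Origin at its centre, 7.5 mm above its grey underside.
- bottle: Bystander: amber bottle, 60 mm across, 130 mm high, beyond the plate. Origin at its underside.
- beaker: Bystander: open beaker, 70 mm across, 80 mm high, beyond the stand. Origin at its underside.
- slidebox: Bystander: flat slide box 90 x 150 x 34 mm, beyond the plate at the left. Origin at its underside.

How it is judged:
On the way, in this order (a step that is already met when the one before it is completed fails the run):
1. the plate's right side is levered up by the held bar over the fulcrum (value of joint plate above 0.035 rad and contact force between bar and plate above 4 N and contact force between bar and stand above 4 N and contact force between the fingers and bar above 1 N), for 0.1 s.
2. the shim lies under the raised foot while the bar, let go, is held by the keeper (value of joint plate above 0.03 rad and horizontal distance between shim and foot below 0.015 m and height (world z) of shim below 0.006 m and contact force between bar and plate above 4 N and contact force between the fingers and bar below 0.2 N), for 0.1 s.
3. the plate stands on the shim, the bar free of it (horizontal distance between shim and foot below 0.015 m and contact force between shim and plate above 4 N and value of joint plate between 0.02 and 0.034 rad and contact force between bar and plate below 0.2 N), for 0.2 s.
At the end, for the whole second after the job is handed in: Plate on the shim (shim origin within 15 mm of the foot centre, lift 0.020-0.034 rad), bar off it and at rest on its rest (origins within 30 mm, direction within 0.2 rad); every block present lying on the cold top (not on end or stacked) inside the rim, centres at least 45 mm apart (all of step 3 and z of bar in the frame of rest between 0.02 and 0.03 m and horizontal distance between bar and rest below 0.03 m and angle between bar's own z axis and vertical below 0.08 rad and angle between the x axis of bar and the x axis of rest, either way round below 0.2 rad and contact force between bar and rest above 1.5 N and linear speed of each of bar, block1, block2, block3, block4, block5, block6, block7, block8 below 0.02 m/s and z of block1 in the frame of coldtop between 0 and 0.017 m and x of block1 in the frame of coldtop between -0.075 and 0.075 m and y of block1 in the frame of coldtop between -0.1 and 0.1 m and horizontal distance between block1 and block2 above 0.045 m and horizontal distance between each of block1, block2 and block3 above 0.045 m and horizontal distance between each of block1, block2, block3 and block4 above 0.045 m and horizontal distance between each of block1, block2, block3, block4 and block5 above 0.045 m and horizontal distance between each of block1, block2, block3, block4, block5 and block6 above 0.045 m and horizontal distance between each of block1, block2, block3, block4, block5, block6 and block7 above 0.045 m and horizontal distance between each of block1, block2, block3, block4, block5, block6, block7 and block8 above 0.045 m and z of block2 in the frame of coldtop between 0 and 0.017 m and x of block2 in the frame of coldtop between -0.075 and 0.075 m and y of block2 in the frame of coldtop between -0.1 and 0.1 m and z of block3 in the frame of coldtop between 0 and 0.017 m and x of block3 in the frame of coldtop between -0.075 and 0.075 m and y of block3 in the frame of coldtop between -0.1 and 0.1 m and z of block4 in the frame of coldtop between 0 and 0.017 m and x of block4 in the frame of coldtop between -0.075 and 0.075 m and y of block4 in the frame of coldtop between -0.1 and 0.1 m and z of block5 in the frame of coldtop between 0 and 0.017 m and x of block5 in the frame of coldtop between -0.075 and 0.075 m and y of block5 in the frame of coldtop between -0.1 and 0.1 m and z of block6 in the frame of coldtop between 0 and 0.017 m and x of block6 in the frame of coldtop between -0.075 and 0.075 m and y of block6 in the frame of coldtop between -0.1 and 0.1 m and z of block7 in the frame of coldtop between 0 and 0.017 m and x of block7 in the frame of coldtop between -0.075 and 0.075 m and y of block7 in the frame of coldtop between -0.1 and 0.1 m and z of block8 in the frame of coldtop between 0 and 0.017 m and x of block8 in the frame of coldtop between -0.075 and 0.075 m and y of block8 in the frame of coldtop between -0.1 and 0.1 m); the robot touches nothing.
It fails at once if the bottle is moved more than 30 mm (distance of bottle from where it was at the start of the episode above 0.03 m).
It fails at once if the beaker is moved more than 30 mm (distance of beaker from where it was at the start of the episode above 0.03 m).
It fails at once if the slidebox is moved more than 30 mm (distance of slidebox from where it was at the start of the episode above 0.03 m).
Of block5, block6, block7, block8 only 2 to 4 are there at a start; the rules pass over those that are not, and their reading is None.
At some moment in a run one of block1, block2, block3, block4, block5, block6, block7, block8 may be knocked a few centimetres aside while the robot is not near it.
It also fails if it takes over 208 s, if anything falls off the work surface, if the arm or the gripper's body presses on something with over 40 N, if the wrist force passes 120 N, or if a joint passes its speed limit or range.

## Working session

There is one attempt and no reset: what is moved stays moved. The work goes in short steps, Python scripts to look and compute and a tool call to move; the robot and the scene stay as the last step left them, time stands still between calls to the robot, and variables do not carry over. Pictures are saved under pics/ and viewed, about 12 in all and at most 16, crops included, and the job is handed in when it is done.

Besides the shell and the picture viewer there is one more tool, called after ">>>" by a JSON object that holds its "method" and its "body", one argument or row to a line. drive_tool: Moves the arm, as the interface text tells. Its arguments: {"type":"object","properties":{"steps":{"type":"array"},"jaw":{"type":"number"},"grip_force":{"type":"number"}},"required":["steps"]}

```bash
mkdir -p pics; cat > h.py <<'E'
import numpy as np, cv2
from rig import telemetry, vision, job, masks_of
from scipy.spatial.transform import Rotation as R
def att(a):
    a=np.array(a,float)
    return a if a.shape==(3,3) else R.from_rotvec(a).as_matrix()
def cloud(p):
    K=p["camera_matrix"];z=p["z_map"];v,u=np.mgrid[0:400,0:640]
    c=np.dstack([(u-K[0][2])/K[0][0]*z,(v-K[1][2])/K[1][1]*z,z])
    w=c@att(p["attitude"]).T+np.array(p["eye"]); w[z<=0]=np.nan
    return w
def save(p,n,crop=None,s=1):
    im=p["image"][:,:,::-1]
    if crop: im=im[crop[1]:crop[3],crop[0]:crop[2]]
    cv2.imwrite("pics/"+n,cv2.resize(im,None,fx=s,fy=s,interpolation=cv2.INTER_CUBIC))
def st():
    s=telemetry.state();print("t",round(s["time_s"],2),"pos",np.round(s["position"],4),"R",np.round(R.from_rotvec(s["orientation"]).as_matrix(),3).tolist(),"F",np.round(s["ft_force"],1),"w",round(s["gripper_width"],4),"q",np.round(s["joint_pos"],2));return s
E
python3 - <<'E'
from h import *
st()
for n in("scene","top"):
    p=vision.get_image(n);save(p,n+"0.png");np.savez("/tmp/%s0.npz"%n,**{k:np.array(v) for k,v in p.items()})
    print(n,np.round(p["eye"],3),np.round(p["attitude"],3).tolist(),np.array(p["camera_matrix"]).tolist())
    w=cloud(p)
    for q in ["plate","bar","rest","shim","fulcrum","keeper","foot","lug","block1","bottle","beaker","slidebox"]:
        for m in masks_of(q,p)[:9]:
            if m["p"]<.3: continue
            pts=w[m["mask"]];pts=pts[~np.isnan(pts[:,0])]
            if len(pts)<5: continue
            rect=cv2.minAreaRect((pts[:,:2]*1000).astype(np.float32))
            print(q,round(m["p"],2),np.round(m["box"]),"med",np.round(np.median(pts,0),3),"zmax",round(np.percentile(pts[:,2],98),3),"rect",[np.round(r,0) for r in rect])
E
```

```text
t 0.0 pos [0.1787 0.4932 0.2306] R [[-0.94, 0.341, -0.001], [0.341, 0.94, -0.001], [0.0, -0.002, -1.0]] F [-0.7 -0.2  0.6] w 0.0856 q [ 1.08  0.34  1.53  0.    1.28 -0.15]
scene [ 1.513 -0.061  0.788] [-1.669, -1.667, 0.817] [[457.74553390515626, 0.0, 316.18782213655396], [0.0, 457.74553390515626, 190.57768550091447], [0.0, 0.0, 1.0]]
plate 0.85 [400. 191. 127.  71.] med [0.575 0.163 0.082] zmax 0.088 rect [array([523., 170.]), array([227., 324.]), np.float64(1.0)]
bar 0.6 [171. 207.  60.  73.] med [ 0.578 -0.427  0.03 ] zmax 0.043 rect [array([ 567., -427.]), array([ 29., 316.]), np.float64(81.0)]
rest 0.97 [184. 203.  55.  59.] med [ 0.559 -0.406  0.006] zmax 0.022 rect [array([ 528., -414.]), array([ 72., 234.]), np.float64(80.0)]
shim 0.93 [264. 181.  49.  20.] med [ 0.452 -0.209  0.006] zmax 0.041 rect [array([ 439., -198.]), array([ 70., 137.]), np.float64(1.0)]
fulcrum 0.79 [305. 208.  56.  26.] med [ 0.596 -0.071  0.004] zmax 0.048 rect [array([558., -80.]), array([133., 151.]), np.float64(5.0)]
keeper 0.65 [306. 207.  58.  33.] med [ 0.596 -0.074  0.004] zmax 0.048 rect [arr
[... 3808 characters left out ...]
.float64(81.0)]
bottle 0.79 [238. 145.  27.  30.] med [0.733 0.157 0.09 ] zmax 0.132 rect [array([741., 163.]), array([55., 56.]), np.float64(24.0)]
bottle 0.59 [231. 231.  17.  19.] med [0.518 0.165 0.113] zmax 0.117 rect [array([518., 166.]), array([30., 42.]), np.float64(80.0)]
beaker 0.57 [465. 212.  29. 120.] med [ 0.555 -0.427  0.03 ] zmax 0.044 rect [array([ 568., -438.]), array([ 37., 320.]), np.float64(79.0)]
slidebox 0.74 [171. 162.  64.  36.] med [0.699 0.351 0.033] zmax 0.038 rect [array([704., 361.]), array([168.,  99.]), np.float64(85.0)]
slidebox 0.47 [458. 229.  42.  93.] med [ 0.511 -0.405  0.007] zmax 0.023 rect [array([ 518., -414.]), array([ 71., 251.]), np.float64(79.0)]
```

```bash
python3 - <<'E'
from h import *
d=cv2.imread("pics/top0.png")
cv2.imwrite("pics/t1.png",cv2.resize(d[100:300,150:510],None,fx=2.2,fy=2.2,interpolation=cv2.INTER_CUBIC))
d=cv2.imread("pics/scene0.png")
cv2.imwrite("pics/s1.png",cv2.resize(d[130:290,140:500],None,fx=2.2,fy=2.2,interpolation=cv2.INTER_CUBIC))
E
```

```text
(no output)
```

View pics/t1.png

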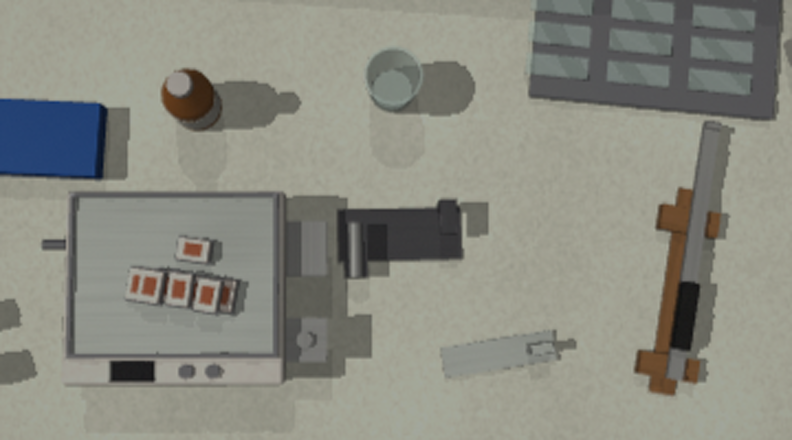

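View pics/s1.png

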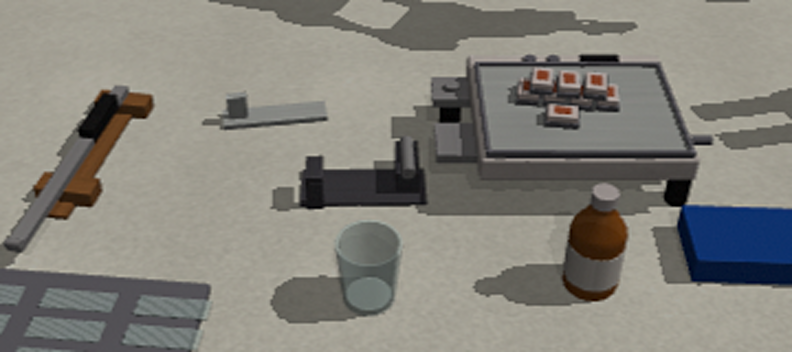

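The views show the plate at crop (70-285, 190-385) with at least 6 blocks heaped on it. The fulcrum is at (355,245), the keeper at (450,215), the shim at (500,350), and the bar on its rest at right with its toe away from the robot. Next I measure the geometry precisely.

```bash
cat > meas.py <<'E'
from h import *
def rect(pts):
    c,s,a=cv2.minAreaRect((pts[:,:2]*1000).astype(np.float32)); return np.round(c,1),np.round(s,1),round(a,1)
def sel(w,x0,x1,y0,y1,z0,z1):
    m=(w[...,0]>x0)&(w[...,0]<x1)&(w[...,1]>y0)&(w[...,1]<y1)&(w[...,2]>z0)&(w[...,2]<z1)
    # drop depth-edge pixels
    return w[m]
def line(pts):
    c=pts[:,:2].mean(0);u,s,vt=np.linalg.svd(pts[:,:2]-c,full_matrices=False);d=vt[0]*np.sign(vt[0][0]);return np.round(c,4),np.round(d,4),round(float(np.degrees(np.arctan2(d[1],d[0]))),2),np.round((pts[:,:2]-c)@d,4)[[0,-1]]
E
python3 - <<'E'
from meas import *
p={n:dict(np.load("/tmp/%s0.npz"%n)) for n in("top","scene")}
for n in p:
    w=cloud(p[n]);print(n)
    b=sel(w,.4,.65,0,.33,.0,.2);print("bench med",np.nanmedian(sel(w,.3,.4,-.3,-.1,-.03,.03)[:,2]))
    print("rim",rect(sel(w,.38,.66,.03,.33,.0855,.094)))
    print("housing",rect(sel(w,.38,.66,.03,.33,.074,.094)))
    print("ears",rect(sel(w,.4,.66,-.04,.045,.05,.07)))
    e=sel(w,.4,.66,-.04,.045,.054,.066)
    for lo,hi in((.4,.49),(.49,.66)): print(" ear",rect(e[(e[:,0]>lo)&(e[:,0]<hi)]))
    s=sel(w,.5,.68,-.18,.0,.033,.06)
    print("fulc",rect(s[s[:,1]>-.08]),np.median(s[s[:,1]>-.08][:,2]),"keep",rect(s[s[:,1]<-.09]),np.median(s[s[:,1]<-.09],0))
    print("standbase",rect(sel(w,.5,.68,-.18,.0,.02,.06)))
    bp=sel(w,.35,.8,-.5,-.35,.0255,.06);print("bar",rect(bp),line(bp))
    hp=bp[bp[:,2]>.036];print("handle",rect(hp),line(hp))
    r=sel(w,.35,.8,-.5,-.33,.0135,.0235);print("rest",rect(r))
    s=sel(w,.38,.52,-.29,-.11,.0045,.05);print("shim",rect(s),line(s));t=s[s[:,2]>.03];print("tab",len(t),np.round(t.mean(0),4) if len(t) else 0)
E
```

```text
top
bench med -0.0005593794914875438
rim (array([520.9, 178.2]), array([236.6, 209.9]), 89.8)
housing (array([520. , 177.4]), array([250.3, 219.4]), 89.8)
ears (array([515.6,  24.8]), array([159.7,  38.5]), 0.1)
 ear (array([459.7,  24.7]), array([37.9, 47.8]), 89.8)
 ear (array([564.7,  24.9]), array([61.5, 38.5]), 0.0)
fulc (array([565.9, -27. ]), array([26. , 62.8]), 89.8) 0.037613245788038485 keep (array([ 602.4, -136.5]), array([39.1, 20.2]), 0.4) [ 0.60335972 -0.13596261  0.04706258]
standbase (array([578.4, -80.1]), array([ 64.7, 149.6]), 14.2)
bar (array([ 566.6, -421.7]), array([ 45.8, 311.4]), 81.5) (array([ 0.558 , -0.4269]), array([ 0.9826, -0.1855]), -10.69, array([ 0.1611, -0.1464]))
handle (array([ 581. , -430.5]), array([ 21., 273.]), 80.3) (array([ 0.488 , -0.4144]), array([ 0.9843, -0.1766]), -10.17, array([ 0.229 , -0.0407]))
rest (array([ 602.2, -417.5]), array([391.1, 169.7]), 0.9)
shim (array([ 446.5, -199.6]), array([177.5, 131.1]), 89.5) (array([ 0.4429, -0.1998]), array([ 0.1694, -0.9855]), -80.25, array([-0.0754,  0.0228]))
tab 50 [ 0.4494 -0.2443  0.04  ]
s
[... 392 characters left out ...]
58 keep (array([ 606. , -135.7]), array([45.6, 18.2]), 2.7) [ 0.61344373 -0.13512154  0.04656416]
standbase (array([578.5, -79.8]), array([ 72.7, 148.8]), 14.9)
bar (array([ 568.8, -428.4]), array([ 22.8, 312.6]), 79.6) (array([ 0.5782, -0.4281]), array([ 0.9825, -0.1862]), -10.73, array([-0.1618,  0.1408]))
handle (array([ 585.6, -429.6]), array([ 22.4, 277.5]), 80.5) (array([ 0.4924, -0.4129]), array([ 0.9856, -0.1692]), -9.74, array([-0.0399,  0.2335]))
rest (array([ 604.3, -417.1]), array([390.2, 166.7]), 0.2)
shim (array([ 443.8, -196.9]), array([ 43.7, 133.9]), 10.8) (array([ 0.4478, -0.2057]), array([ 0.2048, -0.9788]), -78.18, array([0.0465, 0.0433]))
tab 50 [ 0.4542 -0.2442  0.0374]
```

```bash
cat >> h.py <<'E'
def plan(*wps):
    "world waypoints (x,y,z,yaw deg of tool x) -> shift cm, turn deg"
    s=st();Rm=R.from_rotvec(s["orientation"]).as_matrix();y0=np.degrees(np.arctan2(Rm[1,0],Rm[0,0]));print("yaw",round(y0,1))
    for w in wps:
        d=Rm.T@(np.array(w[:3])-s["position"])*100
        t=-((w[3]-y0+180)%360-180)
        print(w,"->",np.round(d,2).tolist(),round(t,1))
E
python3 -c "
from h import *
plan((.469,-.41,.15,-10.4),(.469,-.41,.014,-10.4))"
```

```text
t 1.3 pos [0.1789 0.4936 0.2313] R [[-0.94, 0.341, 0.0], [0.341, 0.94, 0.0], [-0.0, 0.0, -1.0]] F [ 0.8 -0.2 -0.8] w 0.0851 q [ 1.08  0.34  1.52 -0.    1.28 -0.15]
yaw 160.1
(0.469, -0.41, 0.15, -10.4) -> [-58.07, -75.06, 8.13] 170.5
(0.469, -0.41, 0.014, -10.4) -> [-58.07, -75.06, 21.73] 170.5
```

>>> {"method": "drive_tool", "body": {
  "steps": [
    [[-38.9,-27.8,0],85],
    [[-38.9,-27.8,0],85],
    [[-38.9,-27.8,0],85],
    [[-38.9,-27.8,0],85],
    [[-38.9,-27.8,0],85],
    [[-38.9,-27.8,0],85],
    [[-38.9,-27.8,0],85],
    [[-58.1,-75.1,8.1],170.5],
    [[-58.1,-75.1,8.1],170.5],
    [[-58.1,-75.1,8.1],170.5],
    [[-58.1,-75.1,8.1],170.5],
    [[-58.1,-75.1,8.1],170.5],
    [[-58.1,-75.1,8.1],170.5],
    [[-58.1,-75.1,8.1],170.5],
    [[-58.1,-75.1,8.1],170.5],
    [[-58.1,-75.1,8.1],170.5],
    [[-58.1,-75.1,8.1],170.5],
    [[-58.1,-75.1,8.1],170.5],
    [[-58.1,-75.1,8.1],170.5]
  ],
  "jaw": -0.3
}}

```text
time_s: 3.68
position: [0.4695, -0.4092, 0.1508]
orientation: [-3.129, 0.282, -0.0]
ft_force: [-0.1, 0.2, 0.3]
gripper_width: 0.0557
```

```bash
python3 -c "
from h import *
plan((.469,-.41,.014,-10.4))"
```

```text
t 3.67 pos [ 0.4695 -0.4092  0.1508] R [[0.984, -0.179, 0.0], [-0.179, -0.984, 0.0], [0.0, -0.0, -1.0]] F [-0.1  0.2  0.3] w 0.0557 q [-0.84  0.59  1.35  0.    1.2   0.91]
yaw -10.3
(0.469, -0.41, 0.014, -10.4) -> [-0.04, 0.09, 13.68] 0.1
```

>>> {"method": "drive_tool", "body": {
  "steps": [
    [[0,0.1,5],0],
    [[0,0.1,10],0],
    [[0,0.1,13.6],0],
    [[0,0.1,13.6],0]
  ]
}}

```text
time_s: 4.18
position: [0.4681, -0.4089, 0.0122]
orientation: [-3.125, 0.282, 0.006]
ft_force: [0.2, -0.4, 0.5]
gripper_width: 0.0554
```

>>> {"method": "drive_tool", "body": {
  "steps": [
    [[0,0,0],0],
    [[0,0,0],0],
    [[0,0,0],0],
    [[0,0,0],0],
    [[0,0,0],0],
    [[0,0,-3],0],
    [[0,0,-7],0],
    [[0,0,-11],0],
    [[0,0,-15],0],
    [[0,0,-18],0],
    [[0,0,-18],0],
    [[0,0,-18],0]
  ],
  "jaw": 1,
  "grip_force": 20
}}

```text
time_s: 5.68
position: [0.4682, -0.4107, 0.1926]
orientation: [-3.127, 0.285, 0.003]
ft_force: [0.0, 0.7, -4.7]
gripper_width: 0.02
```

```bash
cat > barpose.py <<'E'
from meas import *
def barpose(names=("scene","top")):
    for n in names:
        p=vision.get_image(n);w=cloud(p)
        for m in masks_of("bar",p)[:2]:
            if m["p"]<.25: continue
            q=w[m["mask"]];q=q[~np.isnan(q[:,0])];c=np.median(q,0);q=q[np.linalg.norm(q-c,axis=1)<.25]
            u,s,vt=np.linalg.svd(q-q.mean(0),full_matrices=False);d=vt[0]
            t=(q-q.mean(0))@d
            lo,hi=q[t<np.percentile(t,4)].mean(0),q[t>np.percentile(t,96)].mean(0)
            print(n,round(m["p"],2),"dir",np.round(d,3),"tilt",round(float(np.arcsin(d[2])),3),"ends",np.round(lo,3),np.round(hi,3),"len",round(np.ptp(t),3))
    return p
E
python3 - <<'E'
from barpose import *
st();p=barpose(("top","scene"));save(p,"s2.png",(120,90,420,300),2.5)
E
```

```text
t 5.67 pos [ 0.4682 -0.4107  0.1926] R [[0.983, -0.181, -0.002], [-0.181, -0.983, 0.002], [-0.002, -0.002, -1.0]] F [ 0.   0.7 -4.7] w 0.02 q [-0.84  0.55  1.29  0.    1.3   0.91]
top 0.6 dir [-0.981  0.188  0.052] tilt 0.052 ends [ 0.709 -0.453  0.202] [ 0.422 -0.399  0.206] len 0.306
top 0.33 dir [-0.029 -0.024  0.999] tilt 1.534 ends [ 0.773 -0.069  0.001] [ 0.758 -0.084  0.082] len 0.087
scene 0.69 dir [ 0.981 -0.186 -0.053] tilt -0.053 ends [ 0.456 -0.406  0.211] [ 0.718 -0.454  0.199] len 0.308
```

View pics/s2.png

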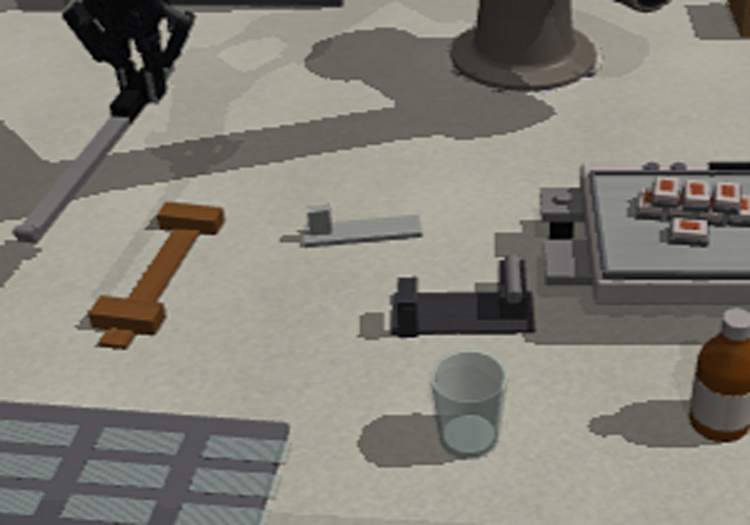

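>>> {"method": "drive_tool", "body": {
  "steps": [
    [[0,0,-6],0],
    [[0,0,0],0],
    [[0,0,-6],0],
    [[0,0,0],0],
    [[0,0,-6],0],
    [[0,0,0],0],
    [[0,0,-6],0],
    [[0,0,0],0],
    [[0,0,0],0]
  ]
}}

```text
time_s: 7.0
position: [0.4673, -0.4094, 0.1897]
orientation: [-3.122, 0.285, 0.011]
ft_force: [0.7, 0.4, -3.9]
gripper_width: 0.0195
```

```bash
python3 - <<'E'
from barpose import *
st();p=barpose()
E
```

```text
t 7.0 pos [ 0.4673 -0.4094  0.1897] R [[0.983, -0.181, -0.006], [-0.181, -0.983, 0.008], [-0.007, -0.006, -1.0]] F [ 0.7  0.4 -3.9] w 0.0195 q [-0.84  0.56  1.29  0.    1.3   0.91]
scene 0.72 dir [ 0.644 -0.113 -0.756] tilt -0.858 ends [ 0.458 -0.408  0.218] [ 0.631 -0.435  0.021] len 0.307
scene 0.62 dir [ 0.058 -0.028 -0.998] tilt -1.506 ends [0.743 0.168 0.13 ] [0.752 0.164 0.003] len 0.134
top 0.72 dir [-0.662  0.138  0.737] tilt 0.828 ends [ 0.629 -0.438  0.029] [ 0.429 -0.396  0.238] len 0.308
```

>>> {"method": "drive_tool", "body": {
  "steps": [
    [[0,0,-1.5],0],
    [[0,0,-3],0],
    [[-0.6,-3,-3],0],
    [[-1.2,-6.5,-3],0],
    [[-1.7,-9.5,-3],0],
    [[-1.9,-10.3,-2],0],
    [[-1.9,-10.3,0],0],
    [[-3.5,-10.3,2],0],
    [[-5,-10.3,4],0],
    [[-6.3,-10.3,6],0],
    [[-7.3,-10.3,8],0],
    [[-8,-10.3,9.5],0],
    [[-8.4,-10.3,10.3],0],
    [[-8.4,-10.3,10.3],0]
  ],
  "grip_force": 25
}}

```text
time_s: 8.95
position: [0.4051, -0.2956, 0.0915]
orientation: [3.128, -0.286, 0.001]
ft_force: [-1.0, -0.8, -2.9]
gripper_width: 0.0194
```

```bash
python3 - <<'E'
from barpose import *
st();p=barpose()
E
```

```text
t 8.95 pos [ 0.4051 -0.2956  0.0915] R [[0.983, -0.182, 0.0], [-0.182, -0.983, -0.0], [0.0, 0.0, -1.0]] F [-1.  -0.8 -2.9] w 0.0194 q [-0.78  0.46  1.77 -0.    0.9   0.97]
scene 0.93 dir [ 0.902 -0.163 -0.4  ] tilt -0.411 ends [ 0.396 -0.297  0.108] [ 0.631 -0.334  0.01 ] len 0.317
scene 0.74 dir [ 0.13   0.989 -0.075] tilt -0.075 ends [0.567 0.137 0.096] [0.569 0.173 0.089] len 0.038
top 0.56 dir [-0.896  0.18   0.406] tilt 0.418 ends [ 0.623 -0.334  0.013] [ 0.417 -0.291  0.103] len 0.277
```

>>> {"method": "drive_tool", "body": {
  "steps": [
    [[2,0,-5],0],
    [[6,0,-11],0],
    [[6,0,-17],0],
    [[6,0,-11],0],
    [[6,0,-17],0],
    [[6,0,-11],0],
    [[6,0,-17],0],
    [[6,0,-11],0],
    [[6,0,-10],0],
    [[5,0,-8.5],0],
    [[4,0,-7],0],
    [[3,0,-5.5],0],
    [[2,0,-4],0],
    [[1.1,0,-2.9],0],
    [[1.1,0,-2.3],0],
    [[1.1,0,-2.3],0]
  ],
  "grip_force": 20
}}

```text
time_s: 11.15
position: [0.4161, -0.2971, 0.1144]
orientation: [-3.129, 0.286, -0.0]
ft_force: [-1.2, 0.2, -2.2]
gripper_width: 0.0198
```

```bash
python3 - <<'E'
from barpose import *
st();p=barpose()
E
```

```text
t 11.15 pos [ 0.4161 -0.2971  0.1144] R [[0.983, -0.181, 0.0], [-0.181, -0.983, 0.0], [0.0, -0.0, -1.0]] F [-1.2  0.2 -2.2] w 0.0198 q [-0.77  0.44  1.72  0.    0.97  0.98]
scene 0.56 dir [ 0.858 -0.152 -0.491] tilt -0.513 ends [ 0.409 -0.297  0.136] [ 0.63  -0.332  0.01 ] len 0.276
scene 0.55 dir [-0.129  0.03   0.991] tilt 1.438 ends [0.766 0.165 0.004] [0.741 0.169 0.13 ] len 0.135
top 0.72 dir [-0.851  0.176  0.494] tilt 0.517 ends [ 0.626 -0.336  0.011] [ 0.392 -0.282  0.147] len 0.299
top 0.4 dir [-0.096  0.994  0.044] tilt 0.044 ends [ 0.586 -0.149  0.017] [ 0.579 -0.009  0.007] len 0.151
```

```bash
python3 -c "
from h import *
plan((.42,-.297,.25,-10.3),(.563,-.288,.25,90),(.563,-.2877,.1804,90))"
```

```text
t 11.35 pos [ 0.4162 -0.2971  0.1146] R [[0.984, -0.181, 0.001], [-0.181, -0.984, -0.0], [0.001, 0.0, -1.0]] F [ 0.4  0.3 -2.2] w 0.0191 q [-0.77  0.44  1.72  0.    0.97  0.98]
yaw -10.4
(0.42, -0.297, 0.25, -10.3) -> [0.38, -0.08, -13.54] -0.1
(0.563, -0.288, 0.25, 90) -> [14.28, -3.55, -13.54] -100.4
(0.563, -0.2877, 0.1804, 90) -> [14.27, -3.58, -6.58] -100.4
```

>>> {"method": "drive_tool", "body": {
  "steps": [
    [[0,0,-1],0],
    [[0,0,-4],0],
    [[0,0,-8],0],
    [[0,0,-12],0],
    [[1,0,-13.5],-5],
    [[3,-0.5,-13.5],-15],
    [[5,-1,-13.5],-25],
    [[7,-1.5,-13.5],-35],
    [[9,-2,-13.5],-45],
    [[11,-2.5,-13.5],-55],
    [[13,-3,-13.5],-65],
    [[14,-3.5,-13.5],-75],
    [[14.3,-3.6,-13.5],-84],
    [[14.3,-3.6,-13.5],-92],
    [[14.3,-3.6,-12.5],-98],
    [[14.3,-3.6,-10.5],-100.4],
    [[14.3,-3.6,-8.5],-100.4],
    [[14.3,-3.6,-7],-100.4],
    [[14.3,-3.6,-6.6],-100.4],
    [[14.3,-3.6,-6.6],-100.4]
  ],
  "grip_force": 60
}}

```text
time_s: 13.85
position: [0.5632, -0.2875, 0.1806]
orientation: [2.222, 2.221, 0.0]
ft_force: [0.6, -0.4, -3.1]
gripper_width: 0.0187
```

```bash
python3 - <<'E'
from barpose import *
p=barpose(("top","scene"));save(p,"s3.png",(220,120,460,280),3.2)
plan((.563,-.239,.1541,90),(.563,-.191,.1277,90))
E
```

```text
top 0.68 dir [ 0.008  0.794 -0.608] tilt -0.653 ends [ 0.564 -0.267  0.188] [ 0.563 -0.093  0.049] len 0.244
scene 0.43 dir [-0.227 -0.974 -0.02 ] tilt -0.02 ends [0.609 0.301 0.053] [0.479 0.02  0.051] len 0.351
t 14.05 pos [ 0.5633 -0.2876  0.1811] R [[0.0, 1.0, 0.001], [1.0, -0.0, -0.001], [-0.001, 0.001, -1.0]] F [-0.3  0.1 -3.4] w 0.0187 q [-0.59  0.58  1.28  0.    1.28 -0.59]
yaw 90.0
(0.563, -0.239, 0.1541, 90) -> [4.86, -0.04, 2.7] -0.0
(0.563, -0.191, 0.1277, 90) -> [9.67, -0.04, 5.34] -0.0
```

View pics/s3.png

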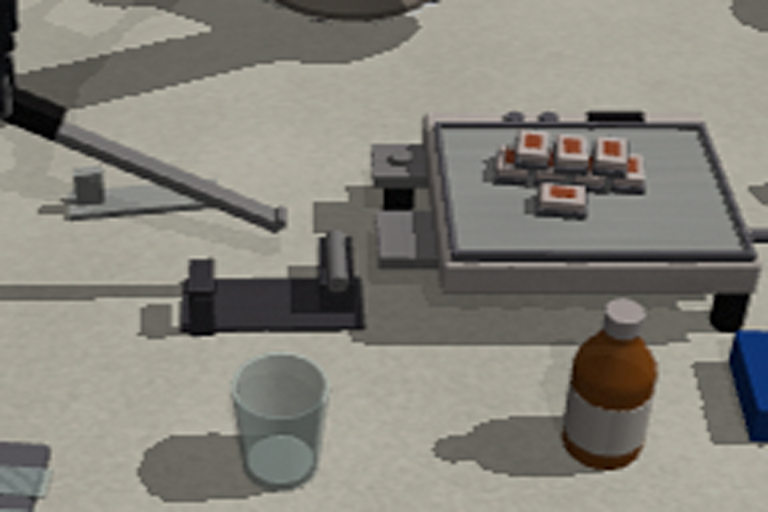

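>>> {"method": "drive_tool", "body": {
  "steps": [
    [[0,0,-0.7],0],
    [[0,0,-2.2],0],
    [[1.5,0,-3.2],0],
    [[3,0,-3],0],
    [[4.3,0,-2.3],0],
    [[4.6,0,-2.2],0],
    [[4.6,0,-2.2],0]
  ],
  "grip_force": 110
}}

```text
time_s: 14.92
position: [0.5629, -0.241, 0.2018]
orientation: [-2.221, -2.221, 0.001]
ft_force: [0.3, -1.0, -3.9]
gripper_width: 0.0176
```

```bash
python3 - <<'E'
from barpose import *
p=barpose(("top","scene"))
w=cloud(p)
s=sel(w,.545,.582,-.22,-.03,.045,.3);o=np.argsort(s[:,1]);print(np.round(s[o][::max(1,len(s)//12)],3))
plan((.563,-.2417,.203,90),(.563,-.174,.1515,90))
E
```

```text
top 0.64 dir [-0.02  -0.787  0.616] tilt 0.664 ends [ 0.574 -0.066  0.005] [ 0.564 -0.208  0.203] len 0.259
scene 0.65 dir [ 0.01  -0.882  0.472] tilt 0.491 ends [ 0.564 -0.03   0.094] [ 0.567 -0.294  0.231] len 0.309
[[ 0.577 -0.22   0.298]
 [ 0.573 -0.21   0.203]
 [ 0.572 -0.199  0.182]
 [ 0.557 -0.189  0.178]
 [ 0.558 -0.172  0.167]
 [ 0.572 -0.157  0.162]
 [ 0.569 -0.14   0.154]
 [ 0.552 -0.121  0.143]
 [ 0.556 -0.103  0.136]
 [ 0.552 -0.086  0.124]
 [ 0.559 -0.068  0.117]
 [ 0.564 -0.05   0.108]
 [ 0.562 -0.032  0.097]]
t 15.12 pos [ 0.563  -0.2419  0.2023] R [[0.001, 1.0, 0.0], [1.0, -0.001, -0.0], [-0.0, 0.0, -1.0]] F [ 0.2 -0.3 -3.9] w 0.0172 q [-0.53  0.53  1.31 -0.    1.3  -0.53]
yaw 89.9
(0.563, -0.2417, 0.203, 90) -> [0.02, -0.0, -0.07] -0.1
(0.563, -0.174, 0.1515, 90) -> [6.79, -0.01, 5.08] -0.1
```

```bash
cat > fit.py <<'E'
from barpose import *
def fit(y0,y1,x0=.545,x1=.582,zmin=.05):
    for n in("scene","top"):
        w=cloud(vision.get_image(n));s=sel(w,x0,x1,y0,y1,zmin,.3)
        k=np.polyfit(s[:,1],s[:,2],1)
        for _ in range(8):
            r=s[:,2]-np.polyval(k,s[:,1]);g=abs(r-np.median(r))<.006;k=np.polyfit(s[g,1],s[g,2],1)
        s=s[g];print(n,len(s),"tilt",round(float(np.arctan(-k[0])),3),"z@-.1",round(float(np.polyval(k,-.1)),4),"ymax",round(s[:,1].max(),4),"ymin",round(s[:,1].min(),4),"x:",np.round(np.polyval(np.polyfit(s[:,1],s[:,0],1),[-.17,-.1,-.03]),4))
E
python3 - <<'E'
from fit import *
fit(-.18,-.01)
E
```

```text
scene 413 tilt 0.468 z@-.1 0.1323 ymax -0.0218 ymin -0.1794 x: [0.5668 0.5667 0.5666]
top 521 tilt 0.47 z@-.1 0.1331 ymax -0.0228 ymin -0.18 x: [0.5624 0.5627 0.563 ]
```

>>> {"method": "drive_tool", "body": {
  "steps": [
    [[-1,0,0.2],0],
    [[-2.2,0,1],0],
    [[-3,0,2],0],
    [[-3,0,2.5],0],
    [[-2.4,0,2.8],0],
    [[-1,0,3.5],0],
    [[0.6,0,4.3],0],
    [[2.2,0,5.1],0],
    [[3.8,0,6],0],
    [[5.2,0,6.7],0],
    [[5.6,0,6.9],0],
    [[5.6,0,6.9],0]
  ]
}}

```text
time_s: 16.73
position: [0.5632, -0.1853, 0.1333]
orientation: [2.221, 2.221, -0.0]
ft_force: [0.4, 0.3, -3.8]
gripper_width: 0.0172
```

```bash
python3 - <<'E'
from fit import *
fit(-.17,-.03);p=vision.get_image("scene");save(p,"s4.png",(260,130,460,250),4)
st()
E
```

```text
scene 318 tilt 0.577 z@-.1 0.0957 ymax -0.0315 ymin -0.17 x: [0.5674 0.5672 0.5669]
top 318 tilt 0.476 z@-.1 0.0929 ymax -0.0324 ymin -0.1372 x: [0.563 0.563 0.563]
t 16.88 pos [ 0.5633 -0.1861  0.1336] R [[0.001, 1.0, 0.001], [1.0, -0.001, -0.0], [-0.0, 0.001, -1.0]] F [ 0.3 -0.4 -3.8] w 0.0174 q [-0.45  0.55  1.47 -0.    1.12 -0.45]
```

View pics/s4.png

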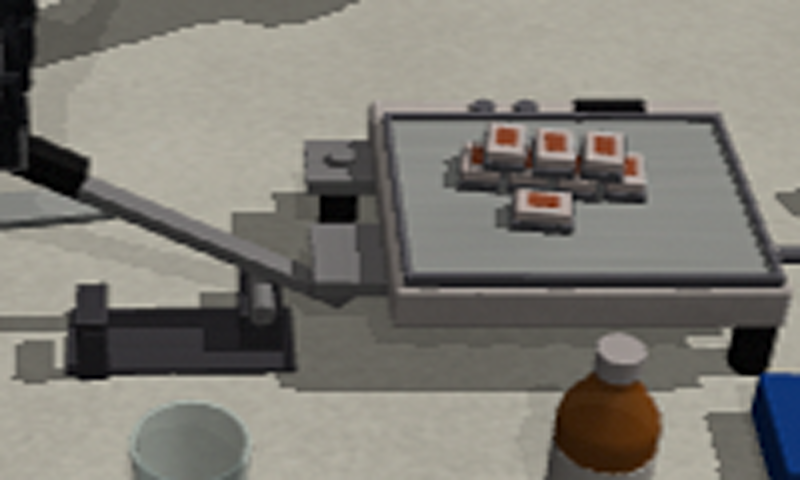

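>>> {"method": "drive_tool", "body": {
  "steps": [
    [[-0.3,0,0.8],0],
    [[-0.9,0,2],0],
    [[-1.6,0,3.4],0],
    [[-2.3,0,5.2],0],
    [[-2.8,0,7.1],0],
    [[-3.1,0,8.9],0],
    [[-3.2,0,10],0],
    [[-3.2,0,10.7],0],
    [[-3.2,0,11.2],0],
    [[-3.2,0,11.2],0]
  ],
  "grip_force": 50
}}

```text
time_s: 18.12
position: [0.564, -0.2193, 0.0212]
orientation: [2.218, 2.219, -0.001]
ft_force: [-1.1, -2.7, 5.5]
gripper_width: 0.0175
```

```bash
cat > lift.py <<'E'
from fit import *
def lift():
    for n in("top","scene"):
        w=cloud(vision.get_image(n));s=sel(w,.43,.62,.08,.28,.075,.125)
        s=sel(w,.44,.49,.075,.29,.07,.12);A=np.c_[s[:,0],s[:,1],np.ones(len(s))]
        g=np.ones(len(s),bool)
        for _ in range(6):
            k=np.linalg.lstsq(A[g],s[g,2],rcond=None)[0];r=s[:,2]-A@k;g=abs(r)<.003
        print(n,"plate lift",round(float(-k[1]),4),"z@.07",round(float(k[1]*.08+k[0]*.46+k[2]),4))
        e=sel(w,.54,.59,.008,.045,.05,.09);f=sel(w,.44,.48,.008,.045,.05,.09)
        b=sel(w,.545,.625,-.12,-.05,.03,.07);print(" lug top",np.round(np.median(e[:,2]),4),"foot ear",np.round(np.median(f[:,2]),4))
E
python3 - <<'E'
from lift import *
lift();st();p=vision.get_image("top")
w=cloud(p)
for y in(-.17,-.155,-.1,-.08,-.06,-.01):
    s=sel(w,.54,.6,y-.006,y+.006,.03,.07);print(y,len(s),np.round(np.median(s,0),4) if len(s) else "",np.round([s[:,0].min(),s[:,0].max()],4) if len(s) else "")
E
```

```text
top plate lift 0.0527 z@.07 0.0953
 lug top 0.0739 foot ear 0.0748
scene plate lift 0.0541 z@.07 0.0958
 lug top 0.0738 foot ear 0.0743
t 18.23 pos [ 0.564  -0.2194  0.0214] R [[-0.001, 1.0, 0.003], [1.0, 0.001, -0.003], [-0.003, 0.003, -1.0]] F [-0.4 -4.5  5.1] w 0.0174 q [-0.5   0.71  1.53 -0.    0.9  -0.5 ]
-0.17 29 [ 0.5647 -0.1691  0.0448] [0.5544 0.5727]
-0.155 39 [ 0.5628 -0.1557  0.0401] [0.5544 0.5725]
-0.1 35 [ 0.5627 -0.0995  0.0405] [0.5548 0.5709]
-0.08 28 [ 0.5627 -0.08    0.0431] [0.5548 0.5705]
-0.06 35 [ 0.5625 -0.0606  0.0445] [0.5549 0.5705]
-0.01 44 [ 0.5637 -0.0118  0.0512] [0.5478 0.5919]
```

>>> {"method": "drive_tool", "body": {
  "steps": [
    [[0,0.8,0],-2],
    [[0.1,1.6,0],-4],
    [[0.2,2.5,0],-6],
    [[0.3,3.4,0],-8],
    [[0.4,4.3,0],-10],
    [[0.5,5.0,0],-11.4],
    [[0.5,5.0,0],-11.4]
  ]
}}

```text
time_s: 19.15
position: [0.6123, -0.2138, 0.0207]
orientation: [-1.986, -2.434, 0.005]
ft_force: [-5.6, -4.6, 4.4]
gripper_width: 0.0171
```

```bash
python3 - <<'E'
from lift import *
st();p=vision.get_image("top")
w=cloud(p)
for y in(-.17,-.155,-.1,-.08,-.06,-.01):
    s=sel(w,.54,.63,y-.006,y+.006,.03,.07);print(y,len(s),np.round(np.median(s,0),4) if len(s) else "",np.round([s[:,0].min(),s[:,0].max()],4) if len(s) else "")
E
```

```text
t 19.15 pos [ 0.6123 -0.2138  0.0207] R [[-0.201, 0.98, -0.002], [0.98, 0.201, -0.002], [-0.002, -0.003, -1.0]] F [-5.6 -4.6  4.4] w 0.0171 q [-0.45  0.78  1.38 -0.    0.98 -0.65]
-0.17 0  
-0.155 14 [ 0.6014 -0.1511  0.041 ] [0.5891 0.6094]
-0.1 36 [ 0.5863 -0.0997  0.0405] [0.5781 0.5966]
-0.08 29 [ 0.5834 -0.0789  0.042 ] [0.5728 0.5915]
-0.06 37 [ 0.5782 -0.0607  0.0451] [0.5681 0.5884]
-0.01 47 [ 0.5675 -0.0118  0.0502] [0.54   0.5921]
```

>>> {"method": "drive_tool", "body": {
  "steps": [
    [[0,0,-0.3],0],
    [[0,0,-0.5],0],
    [[0,0,-0.5],0],
    [[0,0,-0.5],0]
  ],
  "grip_force": 20
}}

```text
time_s: 19.7
position: [0.6115, -0.2142, 0.0248]
orientation: [-1.986, -2.433, 0.007]
ft_force: [-4.9, -5.3, -0.7]
gripper_width: 0.0172
```

>>> {"method": "drive_tool", "body": {
  "steps": [
    [[0,0,0],0],
    [[0,0,0],0],
    [[0,0,0],0],
    [[0,0,-3],0],
    [[0,0,-9],0],
    [[0,0,-14],0],
    [[0,0,-14],0]
  ],
  "jaw": -0.3
}}

```text
time_s: 20.58
position: [0.6155, -0.2133, 0.1717]
orientation: [1.984, 2.423, 0.004]
ft_force: [-0.4, 0.1, -0.9]
gripper_width: 0.0556
```

```bash
python3 - <<'E'
from lift import *
lift();p=vision.get_image("top")
w=cloud(p)
for y in(-.22,-.17,-.155,-.1,-.06):
    s=sel(w,.54,.66,y-.006,y+.006,.03,.07);print(y,len(s),np.round(np.median(s,0),4) if len(s) else "")
s=sel(w,.4,.5,-.29,-.1,.0045,.05);t=s[s[:,2]>.033];print("shim",rect(s[s[:,2]<.014]),"tab",rect(t),t.mean(0))
save(p,"t2.png",(200,150,450,290),3)
plan((.452,-.2443,.15,100))
E
```

```text
top plate lift 0.0484 z@.07 0.0944
 lug top 0.0723 foot ear 0.0735
scene plate lift 0.0472 z@.07 0.0944
 lug top 0.072 foot ear 0.0732
-0.22 28 [ 0.6102 -0.2191  0.0431]
-0.17 1 [ 0.6116 -0.1696  0.0439]
-0.155 38 [ 0.5985 -0.1535  0.046 ]
-0.1 37 [ 0.5862 -0.0996  0.0426]
-0.06 36 [ 0.578  -0.0607  0.0464]
shim (array([0., 0.]), array([0., 0.]), 0.0) tab (array([0., 0.]), array([0., 0.]), 0.0) [nan nan nan]
t 20.73 pos [ 0.6125 -0.212   0.1652] R [[-0.197, 0.98, -0.002], [0.98, 0.197, 0.001], [0.001, -0.001, -1.0]] F [-0.6  0.2 -0.9] w 0.0554 q [-0.45  0.62  1.25  0.    1.28 -0.65]
yaw 101.4
(0.452, -0.2443, 0.15, 100) -> [0.0, -16.37, 1.54] 1.4<stdin>:6: RuntimeWarning: Mean of empty slice.
  ret = um.true_divide(
```

View pics/t2.png

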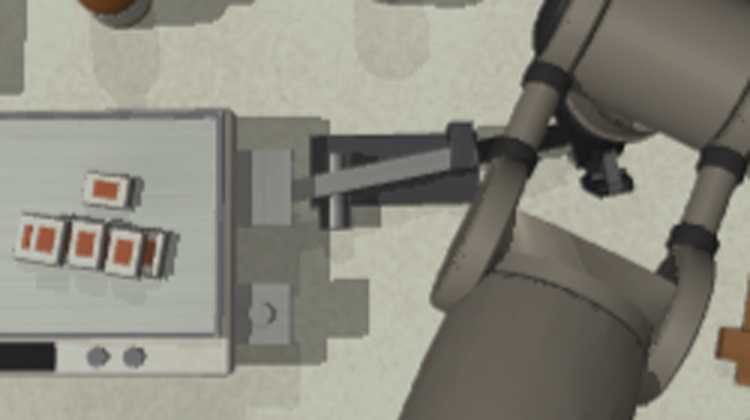

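>>> {"method": "drive_tool", "body": {
  "steps": [
    [[0,-5,0],0],
    [[0,-11,0],1.2],
    [[0,-16.4,1.5],1.2],
    [[0,-16.4,3],1.2],
    [[0,-16.4,8],1.2],
    [[0,-16.4,12],1.2],
    [[0,-16.4,15.2],1.2],
    [[0,-16.4,15.2],1.2],
    [[0,-16.4,15.2],1.2]
  ]
}}

```text
time_s: 21.85
position: [0.4529, -0.2448, 0.0145]
orientation: [2.015, 2.41, 0.0]
ft_force: [0.5, -0.2, 0.0]
gripper_width: 0.0558
```

>>> {"method": "drive_tool", "body": {
  "steps": [
    [[0,0,0],0],
    [[0,0,0],0],
    [[0,0,0],0],
    [[0,0,0],0],
    [[0,0,0],0],
    [[0,0,0],0]
  ],
  "jaw": 1,
  "grip_force": 40
}}

```text
time_s: 22.6
position: [0.4527, -0.2451, 0.0153]
orientation: [2.015, 2.408, 0.0]
ft_force: [-0.9, 1.0, 6.1]
gripper_width: 0.0115
```

```bash
python3 - <<'E'
from lift import *
p=vision.get_image("scene");w=cloud(p);save(p,"s5.png",(180,110,420,260),3.2)
m=masks_of("shim",p)[0];print(m["p"]);q=w[m["mask"]];q=q[(q[:,2]>.004)&(q[:,2]<.014)&(q[:,1]<-.1)];print(rect(q))
st()
E
```

```text
0.72
(array([ 448.2, -195.8]), array([ 43.5, 132.9]), 12.5)
t 22.7 pos [ 0.4527 -0.2451  0.0153] R [[-0.177, 0.984, 0.001], [0.984, 0.177, -0.001], [-0.001, 0.001, -1.0]] F [-1.1 -0.   5.7] w 0.0113 q [-0.65  0.6   1.8   0.    0.74 -0.82]
```

View pics/s5.png

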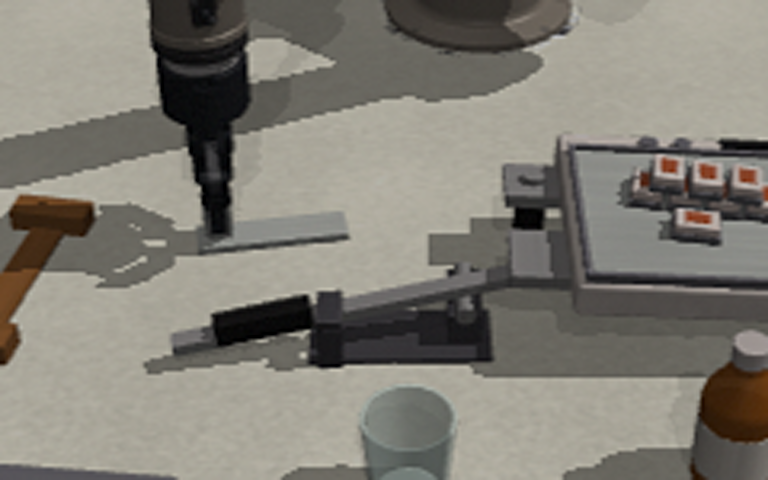

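```bash
python3 -c "
from h import *
plan((.4605,-.13,.017,90),(.4605,-.065,.017,90))"
```

```text
t 22.7 pos [ 0.4527 -0.2451  0.0153] R [[-0.177, 0.984, 0.001], [0.984, 0.177, -0.001], [-0.001, 0.001, -1.0]] F [-1.1 -0.   5.7] w 0.0113 q [-0.65  0.6   1.8   0.    0.74 -0.82]
yaw 100.2
(0.4605, -0.13, 0.017, 90) -> [11.19, 2.8, -0.18] 10.2
(0.4605, -0.065, 0.017, 90) -> [17.59, 3.95, -0.19] 10.2
```

>>> {"method": "drive_tool", "body": {
  "steps": [
    [[0,0,-0.2],0],
    [[2,0.5,-0.2],2],
    [[5,1.2,-0.2],5],
    [[8,2,-0.2],8],
    [[11.2,2.8,-0.2],10.2],
    [[11.2,2.8,-0.2],10.2],
    [[13,3.1,-0.2],10.2],
    [[15,3.5,-0.2],10.2],
    [[16.8,3.8,-0.2],10.2],
    [[17.6,3.95,-0.2],10.2],
    [[17.6,3.95,-0.2],10.2],
    [[17.6,3.95,-0.2],10.2]
  ]
}}

```text
time_s: 24.2
position: [0.4603, -0.065, 0.0163]
orientation: [2.222, 2.22, 0.0]
ft_force: [0.2, 1.2, -2.1]
gripper_width: 0.0114
```

```bash
python3 - <<'E'
from lift import *
lift();p=vision.get_image("scene");w=cloud(p);save(p,"s6.png",(260,130,440,250),4)
m=masks_of("shim",p);m=m[0];print(m["p"],m["box"]);q=w[m["mask"]];q=q[(q[:,2]>.004)&(q[:,2]<.016)];print(rect(q))
st()
E
```

```text
top plate lift 0.0498 z@.07 0.0944
 lug top 0.0725 foot ear 0.0733
scene plate lift 0.0471 z@.07 0.0941
 lug top 0.0726 foot ear 0.0731
0.77 [321.2, 185.7, 34.2, 8.2]
(array([461.6, -34.6]), array([97.6, 43. ]), 89.0)
t 24.4 pos [ 0.4601 -0.065   0.0163] R [[0.001, 1.0, 0.0], [1.0, -0.001, 0.0], [0.0, 0.0, -1.0]] F [ 0.1 -0.6 -1.1] w 0.0112 q [-0.31  0.54  1.94  0.    0.67 -0.3 ]
```

View pics/s6.png

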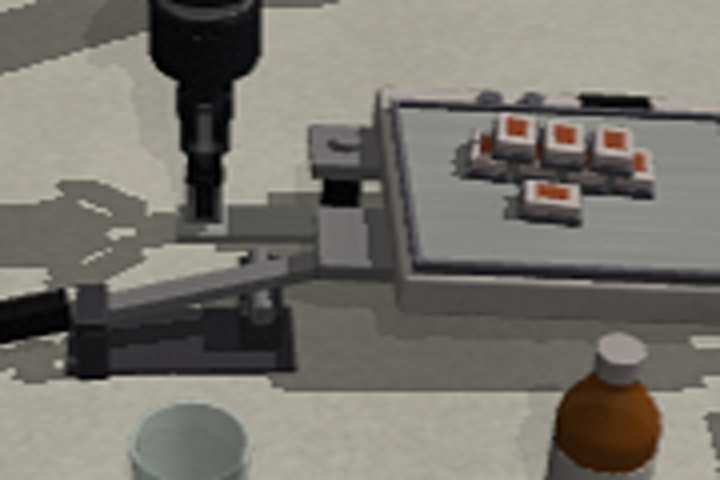

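>>> {"method": "drive_tool", "body": {
  "steps": [
    [[0,0,0.1],0],
    [[0,0,0.1],0],
    [[0,0,0.1],0],
    [[0,0,-2],0],
    [[0,0,-8],0],
    [[0,0,-14],0],
    [[0,0,-14],0]
  ],
  "jaw": -0.3
}}

```text
time_s: 25.28
position: [0.4627, -0.0653, 0.1607]
orientation: [2.216, 2.215, 0.007]
ft_force: [0.1, -0.2, -0.2]
gripper_width: 0.0555
```

```bash
python3 - <<'E'
from lift import *
lift();p=vision.get_image("scene");w=cloud(p)
m=masks_of("shim",p);m=m[0];print(m["p"],m["box"]);q=w[m["mask"]];q=q[(q[:,2]>.004)&(q[:,2]<.016)];print(rect(q))
w2=cloud(vision.get_image("top"))
for y in(-.26,-.25,-.22,-.19,-.1):
  for n in(w,w2):
    s=sel(n,.56,.66,y-.005,y+.005,.02,.07);print(y,len(s),np.round(np.median(s,0),4) if len(s) else "")
plan((.6115,-.2142,.12,101.4),(.6115,-.2142,.016,101.4))
E
```

```text
top plate lift 0.0455 z@.07 0.0938
 lug top 0.0725 foot ear 0.0738
scene plate lift 0.0495 z@.07 0.0945
 lug top 0.0721 foot ear 0.073
0.63 [319.6, 183.3, 33.3, 19.4]
(array([462.1, -34.9]), array([98.2, 42.6]), 86.8)
-0.26 15 [ 0.6251 -0.2575  0.0255]
-0.26 23 [ 0.6186 -0.2584  0.0282]
-0.25 26 [ 0.6242 -0.2507  0.0264]
-0.25 24 [ 0.6184 -0.25    0.0282]
-0.22 45 [ 0.6228 -0.22    0.0399]
-0.22 33 [ 0.6116 -0.2204  0.0422]
-0.19 44 [ 0.6154 -0.19    0.0423]
-0.19 26 [ 0.6062 -0.1901  0.0447]
-0.1 30 [ 0.5936 -0.1004  0.0409]
-0.1 28 [ 0.586  -0.1009  0.0418]
t 25.52 pos [ 0.4591 -0.0643  0.1549] R [[0.0, 1.0, -0.003], [1.0, -0.0, 0.001], [0.001, -0.003, -1.0]] F [-0.1 -0.3 -0.2] w 0.0558 q [-0.3   0.32  1.8   0.    1.03 -0.3 ]
yaw 90.0
(0.6115, -0.2142, 0.12, 101.4) -> [-14.99, 15.26, 3.43] -11.4
(0.6115, -0.2142, 0.016, 101.4) -> [-15.0, 15.29, 13.83] -11.4
```

>>> {"method": "drive_tool", "body": {
  "steps": [
    [[-4,4,0],-4],
    [[-8,8,0],-8],
    [[-12,12,1],-11.4],
    [[-15,15.3,3],-11.4],
    [[-15,15.3,6],-11.4],
    [[-15,15.3,10],-11.4],
    [[-15,15.3,13.7],-11.4],
    [[-15,15.3,13.7],-11.4],
    [[-15,15.3,13.7],-11.4]
  ]
}}

```text
time_s: 26.65
position: [0.6134, -0.2148, 0.0198]
orientation: [1.99, 2.43, 0.0]
ft_force: [0.2, 0.3, 0.0]
gripper_width: 0.0557
```

>>> {"method": "drive_tool", "body": {
  "steps": [
    [[0,0,0],0],
    [[0,0,0],0],
    [[0,0,0],0],
    [[0,0,0],0],
    [[0,0,0],0]
  ],
  "jaw": 1,
  "grip_force": 40
}}

```text
time_s: 27.28
position: [0.6133, -0.2149, 0.0199]
orientation: [1.989, 2.43, 0.0]
ft_force: [-1.1, -0.7, 5.9]
gripper_width: 0.0194
```

```bash
python3 - <<'E'
from lift import *
lift();plan((.564,-.2194,.012,90))
E
```

```text
top plate lift 0.0487 z@.07 0.0944
 lug top 0.0729 foot ear 0.0737
scene plate lift 0.0531 z@.07 0.0953
 lug top 0.0726 foot ear 0.0733
t 27.38 pos [ 0.6133 -0.215   0.0199] R [[-0.198, 0.98, 0.001], [0.98, 0.198, -0.001], [-0.001, 0.001, -1.0]] F [-1.2 -1.3  6.7] w 0.0195 q [-0.45  0.78  1.38 -0.    0.98 -0.65]
yaw 101.4
(0.564, -0.2194, 0.012, 90) -> [0.54, -4.92, 0.78] 11.4
```

>>> {"method": "drive_tool", "body": {
  "steps": [
    [[0,0,0.3],0],
    [[0,0,0.6],0],
    [[0,0,0.6],0],
    [[0.1,-1,0.6],2.3],
    [[0.2,-2,0.6],4.6],
    [[0.3,-3,0.6],7],
    [[0.4,-4,0.6],9.2],
    [[0.5,-5,0.6],11.4],
    [[0.5,-5,0.6],11.4]
  ]
}}

```text
time_s: 28.5
position: [0.5629, -0.2201, 0.0139]
orientation: [2.225, 2.217, 0.001]
ft_force: [1.7, -2.8, 4.2]
gripper_width: 0.0195
```

```bash
python3 - <<'E'
from lift import *
lift();st();w=cloud(vision.get_image("top"))
for y in(-.17,-.155,-.1,-.06):
    s=sel(w,.54,.63,y-.006,y+.006,.03,.07);print(y,len(s),np.round(np.median(s,0),4) if len(s) else "")
E
```

```text
top plate lift 0.0579 z@.07 0.0964
 lug top 0.0749 foot ear 0.0761
scene plate lift 0.0574 z@.07 0.0966
 lug top 0.0748 foot ear 0.0758
t 28.6 pos [ 0.5631 -0.22    0.0136] R [[0.002, 1.0, 0.001], [1.0, -0.002, -0.0], [-0.0, 0.001, -1.0]] F [ 0.7 -3.2  5.3] w 0.0193 q [-0.5   0.72  1.53  0.    0.89 -0.5 ]
-0.17 32 [ 0.5649 -0.1694  0.042 ]
-0.155 38 [ 0.5629 -0.1552  0.0405]
-0.1 39 [ 0.5632 -0.0996  0.0391]
-0.06 35 [ 0.5653 -0.0607  0.0444]
```

>>> {"method": "drive_tool", "body": {
  "steps": [
    [[0,0,-0.8],0],
    [[0,0,-1.6],0],
    [[0.2,0,-2.5],0],
    [[0.3,0,-3.4],0],
    [[0.5,0,-4.6],0],
    [[0.8,0,-5.6],0],
    [[1.1,0,-6.8],0],
    [[1.6,0,-8.2],0],
    [[1.6,0,-8.2],0],
    [[1.6,0,-8.2],0]
  ],
  "grip_force": 25
}}

```text
time_s: 29.9
position: [0.5629, -0.2033, 0.0953]
orientation: [-2.222, -2.221, -0.001]
ft_force: [0.6, -0.5, -3.7]
gripper_width: 0.0189
```

```bash
python3 - <<'E'
from lift import *
lift();st();fit(-.16,-.03,zmin=.045);p=vision.get_image("scene");save(p,"s7.png",(240,130,440,250),4)
E
```

```text
top plate lift 0.0281 z@.07 0.0896
 lug top 0.0666 foot ear 0.0675
scene plate lift 0.0293 z@.07 0.0901
 lug top 0.0666 foot ear 0.0673
t 30.0 pos [ 0.5628 -0.2034  0.0949] R [[0.001, 1.0, -0.001], [1.0, -0.001, 0.001], [0.001, -0.001, -1.0]] F [ 0.3 -0.4 -4.3] w 0.0193 q [-0.48  0.61  1.49  0.    1.05 -0.47]
scene 290 tilt 0.242 z@-.1 0.079 ymax -0.0315 ymin -0.1595 x: [0.5693 0.5672 0.565 ]
top 322 tilt 0.233 z@-.1 0.0791 ymax -0.0324 ymin -0.1395 x: [0.5627 0.5623 0.562 ]
```

View pics/s7.png

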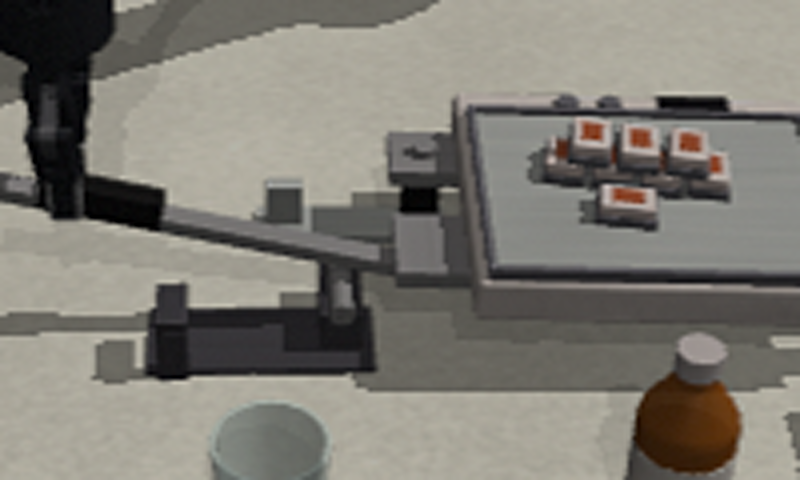

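>>> {"method": "drive_tool", "body": {
  "steps": [
    [[0,0,0.3],0],
    [[0,0,0.65],0],
    [[-0.6,0,0.5],0],
    [[-2,0,0.17],0],
    [[-4,0,-0.3],0],
    [[-6,0,-0.8],0],
    [[-8,0,-1.3],0],
    [[-10,0,-1.8],0],
    [[-12,0,-2.3],0],
    [[-12,0,-4],0],
    [[-12,0,-8],0],
    [[-12,0,-13],0],
    [[-12,0,-15],0],
    [[-12,0,-15],0]
  ],
  "grip_force": 60
}}

```text
time_s: 31.9
position: [0.5636, -0.3237, 0.2481]
orientation: [2.218, 2.218, 0.002]
ft_force: [0.2, -0.6, -4.3]
gripper_width: 0.0186
```

```bash
python3 - <<'E'
from lift import *
lift();st();fit(-.27,-.05,zmin=.06);p=vision.get_image("scene");w=cloud(p)
m=masks_of("shim",p)[0];q=w[m["mask"]];q=q[(q[:,2]>.004)&(q[:,2]<.016)];print(m["p"],rect(q))
p=vision.get_image("top");w=cloud(p)
for m in masks_of("rest",p)[:2]:
    q=w[m["mask"]];q=q[(q[:,2]>.012)&(q[:,2]<.03)];print(m["p"],rect(q))
r=sel(w,.38,.68,-.5,-.35,.0155,.026);print(rect(r));
for a,b in((.38,.5),(.53,.68)): print(rect(r[(r[:,0]>a)&(r[:,0]<b)]))
E
```

```text
top plate lift 0.0257 z@.07 0.0895
 lug top 0.0667 foot ear 0.0675
scene plate lift 0.0274 z@.07 0.0899
 lug top 0.0666 foot ear 0.0674
t 32.0 pos [ 0.5626 -0.323   0.2445] R [[0.0, 1.0, -0.001], [1.0, -0.0, 0.001], [0.001, -0.001, -1.0]] F [-0.4  0.2 -4.8] w 0.0186 q [-0.64  0.57  1.12  0.    1.45 -0.64]
scene 538 tilt 0.227 z@-.1 0.2 ymax -0.0703 ymin -0.269 x: [0.5663 0.5656 0.565 ]
top 745 tilt 0.227 z@-.1 0.2006 ymax -0.0713 ymin -0.2675 x: [0.5616 0.5618 0.562 ]
0.88 (array([460.9, -36.2]), array([95.5, 39.9]), 86.7)
0.71 (array([0., 0.]), array([0., 0.]), 0.0)
0.59 (array([0., 0.]), array([0., 0.]), 0.0)
(array([0., 0.]), array([0., 0.]), 0.0)
(array([0., 0.]), array([0., 0.]), 0.0)
(array([0., 0.]), array([0., 0.]), 0.0)
```

```bash
python3 - <<'E'
from lift import *
p=vision.get_image("scene");w=cloud(p)
m=masks_of("rest",p)[0];q=w[m["mask"]];q=q[(q[:,2]>.014)&(q[:,2]<.03)];print(m["p"],m["box"],rect(q))
for a,b in((.38,.5),(.53,.68)): 
    s=q[(q[:,0]>a)&(q[:,0]<b)];print(rect(s),s.mean(0))
plan((.467,-.4055,.245,-10.4),(.467,-.4055,.06,-10.4),(.467,-.4055,.018,-10.4))
E
```

```text
0.73 [184.6, 201.8, 55.1, 62.5] (array([ 516.9, -413. ]), array([ 72. , 213.1]), 79.7)
(array([ 428.6, -396.9]), array([71.7, 34.3]), 78.2) [ 0.43056818 -0.39638455  0.01868385]
(array([ 603.7, -427.5]), array([69.7, 36.9]), 79.7) [ 0.60510887 -0.42705487  0.01905992]
t 32.4 pos [ 0.5628 -0.3235  0.2447] R [[0.0, 1.0, -0.001], [1.0, -0.0, 0.001], [0.001, -0.001, -1.0]] F [ 0.3  0.2 -3.6] w 0.0187 q [-0.64  0.57  1.12  0.    1.45 -0.64]
yaw 90.0
(0.467, -0.4055, 0.245, -10.4) -> [-8.2, -9.58, -0.02] 100.4
(0.467, -0.4055, 0.06, -10.4) -> [-8.21, -9.57, 18.48] 100.4
(0.467, -0.4055, 0.018, -10.4) -> [-8.21, -9.56, 22.68] 100.4
```

>>> {"method": "drive_tool", "body": {
  "steps": [
    [[-1,-1,0],4],
    [[-2,-2.5,0],12],
    [[-3,-4,0],22],
    [[-4,-5.5,0],32],
    [[-5,-7,0],42],
    [[-6,-8,0],52],
    [[-7,-9,0],62],
    [[-8.1,-9.9,0],72],
    [[-8.1,-9.9,0],82],
    [[-8.1,-9.9,0],90],
    [[-8.1,-9.9,0],97],
    [[-8.1,-9.9,1.5],100.3],
    [[-8.1,-9.9,4.5],100.3],
    [[-8.1,-9.9,8],100.3],
    [[-8.1,-9.9,12],100.3],
    [[-8.1,-9.9,15],100.3],
    [[-8.1,-9.9,17.5],100.3],
    [[-8.1,-9.9,18.5],100.3],
    [[-8.1,-9.9,18.5],100.3]
  ],
  "grip_force": 90
}}

```text
time_s: 34.78
position: [0.464, -0.4045, 0.0602]
orientation: [-3.128, 0.283, 0.0]
ft_force: [-0.8, -0.1, -5.0]
gripper_width: 0.0183
```

```bash
python3 - <<'E'
from lift import *
st();barpose()
E
```

```text
t 34.77 pos [ 0.464  -0.4045  0.0602] R [[0.984, -0.179, -0.0], [-0.179, -0.984, 0.0], [-0.0, -0.0, -1.0]] F [-0.8 -0.1 -5. ] w 0.0183 q [-0.84  0.68  1.47  0.    1.    0.91]
top 0.72 dir [-0.951  0.182  0.248] tilt 0.251 ends [ 0.704 -0.446  0.014] [ 0.423 -0.392  0.078] len 0.307
```

>>> {"method": "drive_tool", "body": {
  "steps": [
    [[0,0,0.6],0],
    [[0,0,1.2],0],
    [[0,0,1.8],0],
    [[0,0,2.4],0],
    [[0,0,3],0],
    [[0,0,3.5],0],
    [[0,0,3.9],0],
    [[0,0,4.2],0],
    [[0,0,4.2],0]
  ],
  "grip_force": 25
}}

```text
time_s: 36.1
position: [0.4635, -0.4043, 0.0201]
orientation: [-3.129, 0.283, 0.001]
ft_force: [-8.3, 4.6, 17.3]
gripper_width: 0.0181
```

>>> {"method": "drive_tool", "body": {
  "steps": [
    [[0,0,0],0],
    [[0,0,0],0],
    [[0,0,0],0],
    [[0,0,-2],0],
    [[0,0,-7],0],
    [[0,0,-13],0],
    [[0,0,-18],0]
  ],
  "jaw": -0.3
}}

```text
time_s: 36.98
position: [0.4641, -0.4046, 0.2003]
orientation: [3.128, -0.282, 0.001]
ft_force: [0.4, -1.1, -0.9]
gripper_width: 0.0554
```

```bash
python3 - <<'E'
from lift import *
st();barpose()
p=vision.get_image("scene");w=cloud(p);bp=sel(w,.35,.8,-.5,-.35,.0255,.06);print("bar",rect(bp),line(bp))
t=sel(w,.6,.8,-.5,-.35,.0255,.06);b=sel(w,.38,.44,-.5,-.35,.022,.06);print("z toe/tail",np.median(t[:,2]),np.median(b[:,2]))
p=vision.get_image("top");save(p,"t3.png",(150,170,510,310),2.2);save(p,"t3b.png",(185,190,285,275),7)
np.savez("/tmp/top1.npz",**{k:np.array(v) for k,v in p.items()})
w=cloud(p)
for m in masks_of("block1",p):
    if m["p"]<.2: continue
    pts=w[m["mask"]];pts=pts[~np.isnan(pts[:,0])];print(round(m["p"],2),np.round(m["box"]),np.round(np.median(pts,0),3),rect(pts))
E
```

```text
t 36.98 pos [ 0.4641 -0.4046  0.2003] R [[0.984, -0.179, 0.001], [-0.179, -0.984, -0.001], [0.001, 0.0, -1.0]] F [ 0.4 -1.1 -0.9] w 0.0554 q [-0.84  0.53  1.31  0.    1.3   0.91]
scene 0.57 dir [ 0.985 -0.171 -0.013] tilt -0.013 ends [ 0.422 -0.395  0.026] [ 0.721 -0.447  0.029] len 0.348
top 0.89 dir [-0.983  0.183  0.029] tilt 0.029 ends [ 0.712 -0.447  0.031] [ 0.421 -0.394  0.029] len 0.31
bar (array([ 569.2, -421.1]), array([ 23.5, 315.2]), 79.7) (array([ 0.5798, -0.4212]), array([ 0.9824, -0.1869]), -10.77, array([-0.1603,  0.1432]))
z toe/tail 0.029527271430031088 0.029095225690657256
0.7 [230. 230.  16.  19.] [0.518 0.167 0.117] (array([517.4, 167.9]), array([26.3, 38.9]), 83.0)
0.64 [219. 229.  13.  16.] [0.523 0.198 0.116] (array([521.8, 199.5]), array([25.1, 36.5]), 83.0)
0.63 [237. 212.  16.   8.] [0.56  0.154 0.102] (array([561.5, 156.5]), array([41.1, 28. ]), 82.9)
0.6 [242. 234.  13.  13.] [0.51  0.136 0.117] (array([510.9, 139. ]), array([30.6, 39.2]), 80.8)
0.43 [208. 227.   5.  16.] [0.528 0.222 0.1  ] (array([525.8, 221.9]), array([11. , 29.7]), 87.9)
```

View pics/t3b.png

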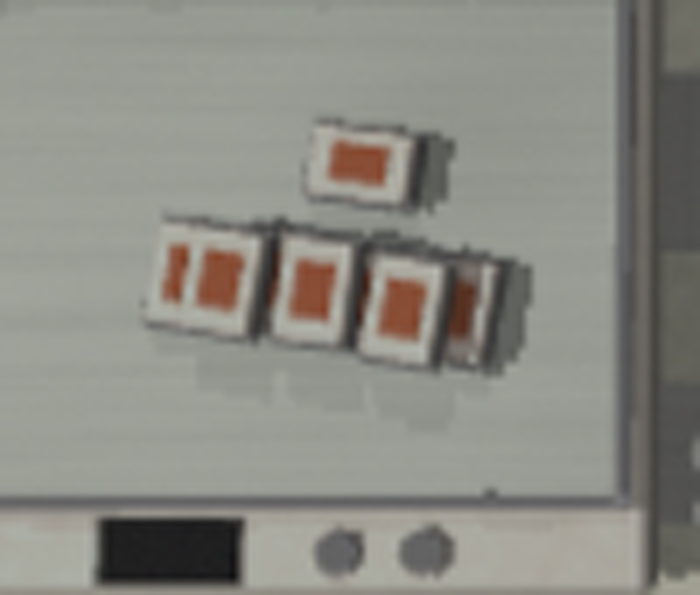

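View pics/t3.png

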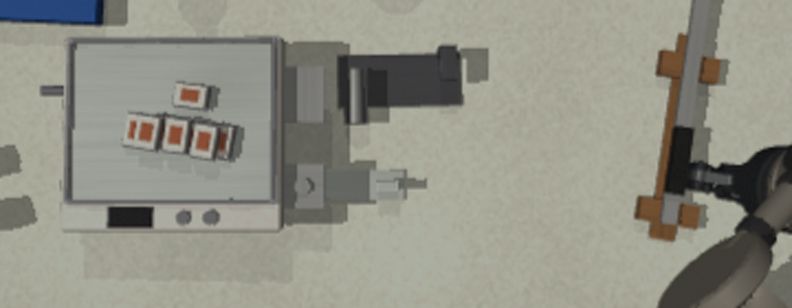

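```bash
python3 - <<'E'
from meas import *
p=dict(np.load("/tmp/top1.npz"));w=cloud(p);g=cv2.cvtColor(p["image"],cv2.COLOR_RGB2GRAY)
c=slice(0,0)
print("col195-205 rows",[(r,int(g[r,193:205].mean()),np.round(np.nanmean(w[r,193:205,0]),4),np.round(np.nanmean(w[r,193:205,2]),4)) for r in list(range(184,196))+list(range(254,274))])
print("row 245 cols",[(k,int(g[240:250,k].mean()),np.round(np.nanmean(w[240:250,k,1]),4)) for k in list(range(178,190))+list(range(268,282))])
# block orange/white segmentation at heap: height map slices
for y in np.arange(.095,.24,.006):
    s=sel(w,.50,.535,y-.003,y+.003,.08,.13);print(round(y,3),np.round(np.median(s[:,2]),4) if len(s) else "",end="; ")
E
```

```text
col195-205 rows [(184, 162, np.float64(0.6475), np.float64(0.0)), (185, 162, np.float64(0.6447), np.float64(-0.0)), (186, 153, np.float64(0.642), np.float64(-0.0)), (187, 115, np.float64(0.6295), np.float64(0.078)), (188, 95, np.float64(0.6256), np.float64(0.0892)), (189, 103, np.float64(0.6232), np.float64(0.0879)), (190, 145, np.float64(0.621), np.float64(0.0857)), (191, 153, np.float64(0.6186), np.float64(0.0848)), (192, 152, np.float64(0.6161), np.float64(0.0848)), (193, 152, np.float64(0.6137), np.float64(0.084)), (194, 152, np.float64(0.6111), np.float64(0.0846)), (195, 150, np.float64(0.6085), np.float64(0.0853)), (254, 157, np.float64(0.4624), np.float64(0.0839)), (255, 157, np.float64(0.46), np.float64(0.0852)), (256, 159, np.float64(0.4575), np.float64(0.0845)), (257, 157, np.float64(0.4551), np.float64(0.0849)), (258, 157, np.float64(0.4526), np.float64(0.0843)), (259, 156, np.float64(0.4502), np.float64(0.085)), (260, 145, np.float64(0.4478), np.float64(0.0848)), (261, 100, np.float64(0.4455), np.float64(0.0882)), (262, 116, np.float64(0.4431), np.float64(0.0891)), (263, 
[... 1043 characters left out ...]
733)), (271, 153, np.float64(0.0708)), (272, 141, np.float64(0.0683)), (273, 106, np.float64(0.0655)), (274, 85, np.float64(0.0631)), (275, 90, np.float64(0.0614)), (276, 101, np.float64(0.0589)), (277, 94, np.float64(0.0565)), (278, 68, np.float64(0.0548)), (279, 81, np.float64(0.0558)), (280, 88, np.float64(0.0533)), (281, 88, np.float64(0.0506))]
0.095 0.0879; 0.101 0.0884; 0.107 0.0914; 0.113 0.1022; 0.119 0.1026; 0.125 0.1095; 0.131 0.117; 0.137 0.1179; 0.143 0.1175; 0.149 0.1168; 0.155 0.1086; 0.161 0.1176; 0.167 0.1169; 0.173 0.1166; 0.179 0.1164; 0.185 0.1045; 0.191 0.1158; 0.197 0.1163; 0.203 0.1174; 0.209 0.1157; 0.215 0.1116; 0.221 0.1006; 0.227 0.0973; 0.233 0.0847; 0.239 0.0853;
```

```bash
python3 - <<'E'
from h import *
plan((.522,.1995,.2,83),(.522,.1995,.105,83))
E
```

```text
t 37.33 pos [ 0.4633 -0.4039  0.1963] R [[0.984, -0.179, -0.002], [-0.179, -0.984, 0.003], [-0.003, -0.002, -1.0]] F [0.  0.6 0.6] w 0.0554 q [-0.84  0.54  1.31  0.    1.3   0.91]
yaw -10.3
(0.522, 0.1995, 0.2, 83) -> [-5.04, -60.41, -0.22] -93.3
(0.522, 0.1995, 0.105, 83) -> [-5.02, -60.39, 9.28] -93.3
```

>>> {"method": "drive_tool", "body": {
  "steps": [
    [[0,-6,-1],-9],
    [[-1,-12,-1],-18],
    [[-1,-18,-1],-28],
    [[-2,-24,-1],-38],
    [[-2,-30,-1],-48],
    [[-3,-36,-1],-58],
    [[-4,-42,-1],-68],
    [[-4,-48,-1],-78],
    [[-5,-54,-1],-88],
    [[-5,-60.4,0],-93.3],
    [[-5,-60.4,0],-93.3],
    [[-5,-60.4,3],-93.3],
    [[-5,-60.4,6],-93.3],
    [[-5,-60.4,9.2],-93.3],
    [[-5,-60.4,9.2],-93.3]
  ],
  "jaw": -0.25
}}

```text
time_s: 39.2
position: [0.5209, 0.1972, 0.1034]
orientation: [-2.352, -2.077, 0.01]
ft_force: [-0.2, 0.7, 0.8]
gripper_width: 0.0534
```

>>> {"method": "drive_tool", "body": {
  "steps": [
    [[0,0,0],0],
    [[0,0,0],0],
    [[0,0,0],0],
    [[0,0,0],0],
    [[0,0,-3],0],
    [[0,0,-7],0],
    [[0,0,-7],0]
  ],
  "jaw": 1,
  "grip_force": 25
}}

```text
time_s: 40.08
position: [0.5248, 0.1991, 0.1797]
orientation: [2.351, 2.079, 0.01]
ft_force: [-0.7, -0.3, -0.5]
gripper_width: 0.0392
```

```bash
python3 - <<'E'
from h import *
p=vision.get_image("scene");save(p,"s8.png",(330,110,480,230),5)
plan((.588,.268,.17,90),(.588,.268,.0885,90))
E
```

```text
t 40.12 pos [0.5236 0.1989 0.1777] R [[0.122, 0.993, 0.003], [0.993, -0.122, 0.001], [0.001, 0.003, -1.0]] F [-0.5 -0.  -1.2] w 0.0391 q [0.23 0.45 1.51 0.   1.18 0.35]
yaw 83.0
(0.588, 0.268, 0.17, 90) -> [7.65, 5.54, 0.79] -7.0
(0.588, 0.268, 0.0885, 90) -> [7.64, 5.52, 8.94] -7.0
```

View pics/s8.png

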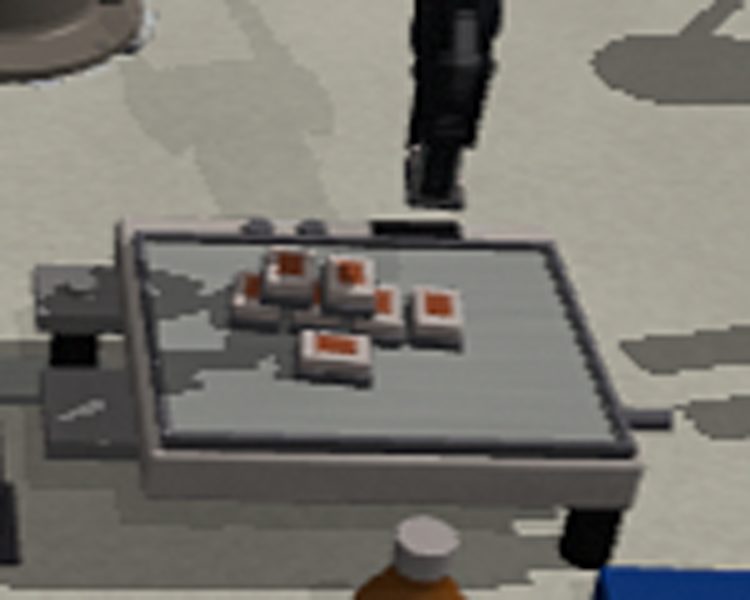

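>>> {"method": "drive_tool", "body": {
  "steps": [
    [[3.8,2.8,0],-4],
    [[7.6,5.5,0],-7],
    [[7.6,5.5,3],-7],
    [[7.6,5.5,6],-7],
    [[7.6,5.5,8],-7],
    [[7.6,5.5,8.8],-7],
    [[7.6,5.5,8.8],-7]
  ]
}}

```text
time_s: 41.0
position: [0.5853, 0.267, 0.0892]
orientation: [-2.221, -2.22, 0.004]
ft_force: [-6.6, -3.3, 12.7]
gripper_width: 0.0391
```

>>> {"method": "drive_tool", "body": {
  "steps": [
    [[0,0,0],0],
    [[0,0,0],0],
    [[0,0,-3],0],
    [[0,0,-8],0],
    [[-6,0,-8],0],
    [[-12,-3,-8],0],
    [[-18,-6,-8],0]
  ],
  "jaw": -0.12
}}

```text
time_s: 41.88
position: [0.5299, 0.0939, 0.1677]
orientation: [-2.222, -2.221, 0.001]
ft_force: [0.9, -0.9, -0.1]
gripper_width: 0.0481
```

```bash
cat > blocks.py <<'E'
from meas import *
def blocks():
    p=vision.get_image("top");w=cloud(p);out=[]
    for m in masks_of("block1",p):
        if m["p"]<.2: continue
        pts=w[m["mask"]];pts=pts[~np.isnan(pts[:,0])]
        if len(pts)<8: continue
        z=np.median(pts[:,2])
        if z<.08: continue
        q=pts[abs(pts[:,2]-z)<.006];c,s,a=rect(q);
        L=a if s[0]>s[1] else a-90
        print(round(m["p"],2),"c",c,"z",round(float(z),4),"size",s,"long axis",round(L,1))
    return p
E
python3 - <<'E'
from blocks import *
st();p=blocks()
# geometric: height blobs over surface
w=cloud(p);h=w[...,2]-(.084+.027*(.293-w[...,1]));ins=(w[...,0]>.45)&(w[...,0]<.618)&(w[...,1]>.07)&(w[...,1]<.287)
for lo,hi in((.008,.05),(.022,.05)):
    m=(ins&(h>lo)&(h<hi)).astype(np.uint8);n,l,s,c=cv2.connectedComponentsWithStats(m)
    for i in range(1,n):
        if s[i,4]>25: print(lo,s[i,4],rect(w[l==i]))
save(p,"t4.png",(185,180,285,275),7)
E
```

```text
t 41.88 pos [0.5299 0.0939 0.1677] R [[0.0, 1.0, -0.0], [1.0, -0.0, -0.0], [-0.0, -0.0, -1.0]] F [ 0.9 -0.9 -0.1] w 0.0481 q [ 0.03  0.42  1.58 -0.    1.13  0.03]
0.56 c [593.1 279.4] z 0.0984 size [10.4 20.1] long axis -19.0
0.008 47 (array([585.1, 277.7]), array([10.9, 34.4]), 87.8)
```

View pics/t4.png

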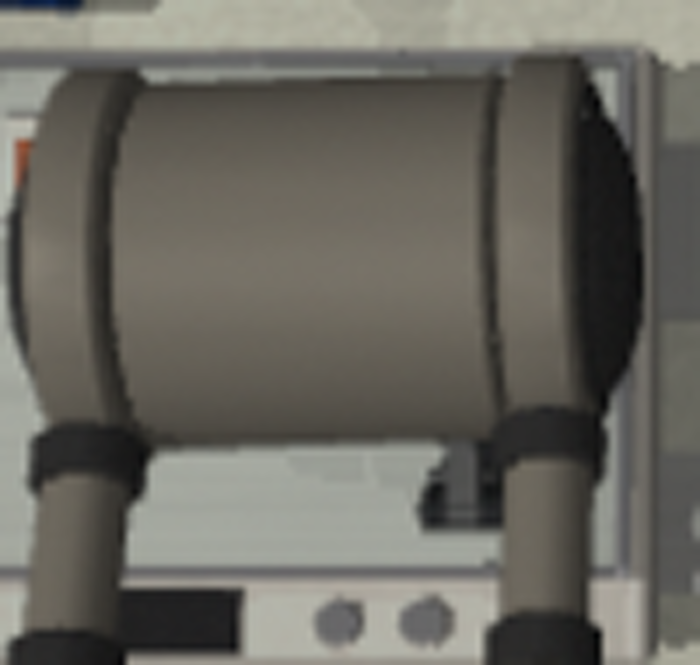

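```bash
cat >> blocks.py <<'E'
def sblocks(name="scene",bx=-.003):
    p=vision.get_image(name);w=cloud(p);out=[]
    for m in masks_of("block1",p):
        if m["p"]<.2: continue
        q=w[m["mask"]];q=q[~np.isnan(q[:,0])]
        if len(q)<8: continue
        h=q[:,2]-(.084+.027*(.293-q[:,1]));t=np.percentile(h,85);lay=1 if t<.022 else 2
        q=q[abs(h-.015*lay)<.0045]
        if len(q)<6: continue
        c,s,a=rect(q);L=(a if s[0]>s[1] else a-90);L=(L+90)%180-90
        print(round(m["p"],2),"layer",lay,"c",np.round(np.array(c)+[bx*1000,0],1),"size",s,"long",round(L,1),"px",np.round(m["box"][:2]))
    return p
E
python3 - <<'E'
from blocks import *
p=sblocks()
E
```

```text
0.68 layer 2 c [518.8 167.9] size [23.2 33.8] long -2.4 px [399. 169.]
0.66 layer 2 c [508.4 138.3] size [23.6 37.6] long -7.9 px [388. 165.]
0.61 layer 1 c [587.  270.7] size [30.9 24.6] long 0.4 px [442. 189.]
0.59 layer 1 c [530.1 151.6] size [20.3  4. ] long 73.4 px [392. 173.]
0.54 layer 1 c [510.  117.5] size [37.2 20.2] long 11.8 px [381. 170.]
0.54 layer 1 c [521.4 217.4] size [23.9 38. ] long -8.6 px [419. 173.]
0.45 layer 1 c [560.4 156.1] size [33.5 26.3] long 81.4 px [398. 182.]
```

>>> {"method": "drive_tool", "body": {
  "steps": [
    [[4.5,-2,0],8],
    [[4.5,-2,2],8],
    [[4.5,-2,5],8],
    [[4.5,-2,6.2],8],
    [[4.5,-2,6.2],8]
  ],
  "jaw": -0.25
}}

```text
time_s: 42.7
position: [0.5108, 0.1411, 0.1056]
orientation: [-2.37, -2.061, 0.002]
ft_force: [0.1, -0.1, -0.0]
gripper_width: 0.0535
```

>>> {"method": "drive_tool", "body": {
  "steps": [
    [[0,0,0],0],
    [[0,0,0],0],
    [[0,0,0],0],
    [[0,0,0],0],
    [[0,0,-3],0],
    [[0,0,-6],0],
    [[0,0,-6],0]
  ],
  "jaw": 1
}}

```text
time_s: 43.58
position: [0.5121, 0.1406, 0.1683]
orientation: [2.37, 2.059, 0.006]
ft_force: [0.2, 0.1, -0.8]
gripper_width: 0.0394
```

```bash
python3 - <<'E'
from blocks import *
plan((.586,.097,.165,90),(.586,.097,.0935,90))
E
```

```text
t 43.58 pos [0.5121 0.1406 0.1683] R [[0.14, 0.99, 0.004], [0.99, -0.14, 0.001], [0.001, 0.004, -1.0]] F [ 0.2  0.1 -0.8] w 0.0394 q [ 0.12  0.41  1.61 -0.    1.12  0.26]
yaw 82.0
(0.586, 0.097, 0.165, 90) -> [-3.29, 7.93, 0.36] -8.0
(0.586, 0.097, 0.0935, 90) -> [-3.3, 7.9, 7.51] -8.0
```

>>> {"method": "drive_tool", "body": {
  "steps": [
    [[-1.6,4,0],-4],
    [[-3.3,7.9,0.4],-8],
    [[-3.3,7.9,3],-8],
    [[-3.3,7.9,6],-8],
    [[-3.3,7.9,7.4],-8],
    [[-3.3,7.9,7.4],-8]
  ]
}}

```text
time_s: 44.32
position: [0.5838, 0.0969, 0.0914]
orientation: [-2.221, -2.22, 0.002]
ft_force: [1.1, -0.5, 0.1]
gripper_width: 0.0395
```

>>> {"method": "drive_tool", "body": {
  "steps": [
    [[0,0,0],0],
    [[0,0,0],0],
    [[0,0,-3],0],
    [[0,0,-7],0],
    [[3.5,-3.4,-7],3],
    [[7,-6.8,-7],6],
    [[7,-6.8,-6],6],
    [[7,-6.8,-3],6],
    [[7,-6.8,-1.3],6],
    [[7,-6.8,-1.3],6]
  ],
  "jaw": -0.25
}}

```text
time_s: 45.58
position: [0.5162, 0.1662, 0.1039]
orientation: [-2.334, -2.1, 0.004]
ft_force: [0.2, 1.2, 0.9]
gripper_width: 0.0535
```

>>> {"method": "drive_tool", "body": {
  "steps": [
    [[0,0,0],0],
    [[0,0,0],0],
    [[0,0,0],0],
    [[0,0,0],0],
    [[0,0,-3],0],
    [[0,0,-6],0],
    [[0,0,-6],0]
  ],
  "jaw": 1
}}

```text
time_s: 46.45
position: [0.5179, 0.1672, 0.1676]
orientation: [2.333, 2.1, 0.007]
ft_force: [0.5, 0.2, -0.3]
gripper_width: 0.0393
```

```bash
python3 - <<'E'
from blocks import *
sblocks();plan((.48,.258,.165,90),(.48,.258,.089,90))
E
```

```text
0.7 layer 1 c [509.4 123.7] size [24.3 36.9] long -8.3 px [383. 170.]
0.69 layer 1 c [527.5 184.8] size [23.8 51.9] long -8.3 px [405. 173.]
0.64 layer 1 c [585.2 271.2] size [37.8 23.8] long 0.6 px [445. 188.]
0.49 layer 1 c [560.8 156.1] size [33.5 26.9] long 82.8 px [398. 184.]
0.47 layer 1 c [512.4 155.4] size [24.4 40.9] long -7.6 px [392. 170.]
t 46.55 pos [0.5162 0.1669 0.165 ] R [[0.105, 0.994, -0.0], [0.994, -0.105, 0.0], [0.0, -0.0, -1.0]] F [-0.4  0.6 -0.5] w 0.0394 q [0.17 0.44 1.57 0.   1.13 0.28]
yaw 84.0
(0.48, 0.258, 0.165, 90) -> [8.68, -4.56, -0.0] -6.0
(0.48, 0.258, 0.089, 90) -> [8.68, -4.56, 7.6] -6.0
```

>>> {"method": "drive_tool", "body": {
  "steps": [
    [[4.4,-2.3,0],-3],
    [[8.7,-4.5,0],-6],
    [[8.7,-4.5,3],-6],
    [[8.7,-4.5,6],-6],
    [[8.7,-4.5,7.5],-6],
    [[8.7,-4.5,7.5],-6]
  ]
}}

```text
time_s: 47.3
position: [0.4803, 0.2578, 0.089]
orientation: [-2.221, -2.22, 0.004]
ft_force: [-0.0, 0.4, 0.1]
gripper_width: 0.0396
```

>>> {"method": "drive_tool", "body": {
  "steps": [
    [[0,0,0],0],
    [[0,0,0],0],
    [[0,0,-3],0],
    [[0,0,-7],0],
    [[-4.1,4.1,-7],8],
    [[-4.1,4.1,-6],8.6],
    [[-4.1,4.1,-3],8.6],
    [[-4.1,4.1,-0.2],8.6],
    [[-4.1,4.1,-0.2],8.6]
  ],
  "jaw": -0.25
}}

```text
time_s: 48.42
position: [0.5199, 0.2169, 0.0903]
orientation: [-2.38, -2.047, 0.007]
ft_force: [-0.6, 0.1, 0.6]
gripper_width: 0.0532
```

>>> {"method": "drive_tool", "body": {
  "steps": [
    [[0,0,0],0],
    [[0,0,0],0],
    [[0,0,0],0],
    [[0,0,0],0],
    [[0,0,-3],0],
    [[0,0,-7],0],
    [[0,0,-7],0]
  ],
  "jaw": 1
}}

```text
time_s: 49.3
position: [0.5237, 0.2176, 0.1656]
orientation: [2.38, 2.046, 0.01]
ft_force: [-0.6, -0.1, -1.3]
gripper_width: 0.0388
```

```bash
python3 - <<'E'
from blocks import *
sblocks();plan((.586,.219,.165,90),(.586,.219,.0915,90))
E
```

```text
0.62 layer 1 c [583.5  94.6] size [36.  24.6] long 0.0 px [372. 185.]
0.6 layer 1 c [514.1 154.9] size [24.1 38.9] long -9.0 px [392. 171.]
0.58 layer 1 c [482.8 259.6] size [31.9 23.6] long 4.9 px [431. 166.]
0.54 layer 1 c [562.6 156.1] size [34.  22.9] long 79.2 px [398. 183.]
0.31 layer 1 c [539.7 187.9] size [202.9  85.2] long 83.1 px [401. 190.]
t 49.4 pos [0.5217 0.217  0.1622] R [[0.15, 0.989, 0.0], [0.989, -0.15, 0.0], [0.0, 0.0, -1.0]] F [ 0.1  0.1 -1.1] w 0.039 q [0.26 0.48 1.51 0.   1.15 0.41]
yaw 81.4
(0.586, 0.219, 0.165, 90) -> [1.16, 6.33, -0.28] -8.6
(0.586, 0.219, 0.0915, 90) -> [1.16, 6.33, 7.07] -8.6
```

>>> {"method": "drive_tool", "body": {
  "steps": [
    [[0.6,3.2,0],-4],
    [[1.2,6.3,0],-8.6],
    [[1.2,6.3,3],-8.6],
    [[1.2,6.3,6],-8.6],
    [[1.2,6.3,7.1],-8.6],
    [[1.2,6.3,7.1],-8.6]
  ]
}}

```text
time_s: 50.15
position: [0.5852, 0.2194, 0.0905]
orientation: [-2.221, -2.22, 0.003]
ft_force: [-0.0, -0.2, 1.0]
gripper_width: 0.0392
```

>>> {"method": "drive_tool", "body": {
  "steps": [
    [[0,0,0],0],
    [[0,0,0],0],
    [[0,0,-3],0],
    [[0,0,-7],0],
    [[-14,-6,-8],0],
    [[-21,-6,-8],0],
    [[-28,-6,-8],0],
    [[-35,-6,-8],0],
    [[-35,-6,-8],0],
    [[-35,-6,-8],0]
  ],
  "jaw": -0.15
}}

```text
time_s: 51.4
position: [0.5253, -0.133, 0.1714]
orientation: [2.223, 2.219, 0.0]
ft_force: [0.3, 0.6, -0.0]
gripper_width: 0.0493
```

```bash
python3 - <<'E'
from blocks import *
print("top");sblocks("top",0);print("scene");sblocks();st()
E
```

```text
top
0.74 layer 1 c [584.   93.2] size [34.9 22.5] long 0.6 px [261. 205.]
0.68 layer 1 c [561.8 156.3] size [35.9 24.6] long 81.4 px [239. 212.]
0.62 layer 1 c [514.8 153. ] size [24.5 35.5] long -9.4 px [237. 233.]
0.59 layer 1 c [511.1 121.8] size [23.3 35.5] long -9.6 px [253. 233.]
0.59 layer 1 c [584.7 217.5] size [25.5 34.8] long -0.8 px [211. 203.]
0.49 layer 1 c [480.9 259.9] size [25.1 31.5] long -0.3 px [193. 247.]
0.46 layer 1 c [585.1 270. ] size [26.8 34.8] long -0.2 px [193. 204.]
0.45 layer 1 c [521.3 184. ] size [26.  35.5] long -9.8 px [227. 229.]
scene
0.72 layer 1 c [585.3 271.1] size [38.1 25.7] long 0.1 px [444. 188.]
0.61 layer 1 c [478.5 260.5] size [24.2 38.7] long -1.1 px [428. 166.]
0.6 layer 1 c [584.6 218.4] size [40.1 24.8] long 0.9 px [425. 190.]
0.54 layer 1 c [560.1 155.9] size [33.4 29.5] long 81.3 px [398. 186.]
0.41 layer 1 c [521.5 154. ] size [24.2 57. ] long -7.8 px [392. 169.]
t 51.6 pos [ 0.5256 -0.131   0.1711] R [[0.003, 1.0, -0.0], [1.0, -0.003, 0.001], [0.001, -0.0, -1.0]] F [-0.5  0.7 -0.3] w 0.0491 q [-0.39  0.43  1.57  0.    1.15 -0.38]
```

>>> {"method": "drive_tool", "body": {
  "steps": [
    [[6,0,0],3],
    [[12,-0.5,0],9.5],
    [[18,-0.5,0],9.5],
    [[24,-0.5,0],9.5],
    [[30,-0.5,0],9.5],
    [[32.3,-0.5,0],9.5],
    [[32.3,-0.5,2],9.5],
    [[32.3,-0.5,5],9.5],
    [[32.3,-0.5,7.2],9.5],
    [[32.3,-0.5,8],9.5],
    [[32.3,-0.5,8],9.5]
  ],
  "jaw": -0.15
}}

```text
time_s: 52.98
position: [0.5205, 0.1934, 0.0913]
orientation: [-2.397, -2.03, 0.001]
ft_force: [-0.5, -0.8, 1.4]
gripper_width: 0.049
```

>>> {"method": "drive_tool", "body": {
  "steps": [
    [[0,0,0],0],
    [[0,0,0],0],
    [[0,0,0],0],
    [[0,0,0],0],
    [[0,0,-3],0],
    [[0,0,-7],0],
    [[0,0,-7],0]
  ],
  "jaw": 1
}}

```text
time_s: 53.85
position: [0.5228, 0.1928, 0.1643]
orientation: [2.396, 2.027, 0.009]
ft_force: [-0.7, -0.6, -0.2]
gripper_width: 0.039
```

```bash
python3 - <<'E'
from blocks import *
sblocks();plan((.48,.2155,.165,90),(.48,.2155,.0915,90))
E
```

```text
0.63 layer 1 c [480.4 260.8] size [25.  38.9] long -0.8 px [429. 165.]
0.6 layer 1 c [513.8 153.7] size [21.1 37.3] long -7.5 px [392. 170.]
0.6 layer 1 c [584.2 218.4] size [24.1 39.6] long -0.5 px [424. 189.]
0.57 layer 1 c [584.2 271.4] size [37.6 26.7] long 2.4 px [444. 188.]
0.51 layer 1 c [559.9 156.3] size [33.5 26.7] long 81.6 px [398. 183.]
0.49 layer 1 c [507.4 122.5] size [21.2 41.6] long -7.1 px [381. 170.]
t 53.95 pos [0.5208 0.1924 0.1611] R [[0.166, 0.986, -0.0], [0.986, -0.166, -0.0], [-0.0, -0.0, -1.0]] F [-0.9 -1.2 -0.5] w 0.039 q [ 0.22  0.46  1.54 -0.    1.14  0.38]
yaw 80.5
(0.48, 0.2155, 0.165, 90) -> [1.61, -4.4, -0.39] -9.5
(0.48, 0.2155, 0.0915, 90) -> [1.61, -4.4, 6.96] -9.5
```

>>> {"method": "drive_tool", "body": {
  "steps": [
    [[0.8,-2.2,0],-5],
    [[1.6,-4.4,0],-9.5],
    [[1.6,-4.4,3],-9.5],
    [[1.6,-4.4,6],-9.5],
    [[1.6,-4.4,6.9],-9.5],
    [[1.6,-4.4,6.9],-9.5]
  ]
}}

```text
time_s: 54.7
position: [0.4794, 0.2154, 0.0914]
orientation: [-2.221, -2.22, 0.003]
ft_force: [0.5, -0.1, 0.2]
gripper_width: 0.0391
```

>>> {"method": "drive_tool", "body": {
  "steps": [
    [[0,0,0],0],
    [[0,0,0],0],
    [[0,0,-3],0],
    [[0,0,-7],0],
    [[-5,1.5,-7],5],
    [[-9.4,3,-7],9],
    [[-9.4,3,-6],9],
    [[-9.4,3,-3],9],
    [[-9.4,3,-0.2],9],
    [[-9.4,3,-0.2],9]
  ],
  "jaw": -0.25
}}

```text
time_s: 55.95
position: [0.5083, 0.1222, 0.0924]
orientation: [-2.386, -2.039, 0.006]
ft_force: [0.2, 0.8, 0.7]
gripper_width: 0.0537
```

>>> {"method": "drive_tool", "body": {
  "steps": [
    [[0,0,0],0],
    [[0,0,0],0],
    [[0,0,0],0],
    [[0,0,0],0],
    [[0,0,-3],0],
    [[0,0,-7],0],
    [[0,0,-7],0]
  ],
  "jaw": 1
}}

```text
time_s: 56.82
position: [0.512, 0.1218, 0.1674]
orientation: [2.386, 2.037, 0.009]
ft_force: [-1.3, 0.3, 0.0]
gripper_width: 0.0394
```

```bash
python3 - <<'E'
from blocks import *
sblocks();plan((.48,.094,.165,90),(.48,.094,.094,90))
E
```

```text
0.71 layer 1 c [583.3 218.4] size [38.4 24.8] long 2.5 px [424. 187.]
0.62 layer 1 c [514.6 154.8] size [24.2 37.2] long -8.1 px [391. 170.]
0.52 layer 1 c [560.7 155.9] size [33.5 32. ] long 83.2 px [399. 184.]
0.51 layer 1 c [480.9 260.2] size [23.4 40.8] long -2.0 px [429. 166.]
0.42 layer 1 c [585.4 271.7] size [35.7 25.8] long 0.6 px [444. 188.]
t 56.92 pos [0.51   0.1215 0.1642] R [[0.157, 0.988, 0.0], [0.988, -0.157, 0.0], [0.0, 0.0, -1.0]] F [-0.4  0.3 -1. ] w 0.039 q [0.09 0.4  1.63 0.   1.11 0.25]
yaw 81.0
(0.48, 0.094, 0.165, 90) -> [-3.19, -2.53, -0.08] -9.0
(0.48, 0.094, 0.094, 90) -> [-3.19, -2.53, 7.02] -9.0
```

>>> {"method": "drive_tool", "body": {
  "steps": [
    [[-1.6,-1.3,0],-5],
    [[-3.2,-2.5,0],-9],
    [[-3.2,-2.5,3],-9],
    [[-3.2,-2.5,6],-9],
    [[-3.2,-2.5,7],-9],
    [[-3.2,-2.5,7],-9]
  ]
}}

```text
time_s: 57.68
position: [0.4795, 0.0939, 0.0935]
orientation: [-2.221, -2.22, 0.003]
ft_force: [0.2, -0.9, 0.0]
gripper_width: 0.039
```

>>> {"method": "drive_tool", "body": {
  "steps": [
    [[0,0,0],0],
    [[0,0,0],0],
    [[0,0,-3],0],
    [[0,0,-7],-9],
    [[3,1.7,-7],-18],
    [[6,3.5,-7],-28],
    [[6,3.5,-7],-38],
    [[6,3.5,-7],-48],
    [[6,3.5,-7],-58],
    [[6,3.5,-7],-68],
    [[6,3.5,-7],-77],
    [[6,3.5,-7],-81.5],
    [[6,3.5,-5],-81.5],
    [[6,3.5,-2],-81.5],
    [[6,3.5,0.2],-81.5],
    [[6,3.5,0.2],-81.5]
  ],
  "jaw": -0.1
}}

```text
time_s: 59.68
position: [0.5144, 0.1537, 0.0909]
orientation: [-0.233, -3.129, 0.001]
ft_force: [-0.7, -0.7, -1.0]
gripper_width: 0.0469
```

>>> {"method": "drive_tool", "body": {
  "steps": [
    [[0,0,0],0],
    [[0,0,0],0],
    [[0,0,0],0],
    [[0,0,0],0],
    [[0,0,-3],0],
    [[0,0,-6],0],
    [[0,0,-6],0]
  ],
  "jaw": 1
}}

```text
time_s: 60.55
position: [0.5168, 0.1541, 0.1544]
orientation: [0.233, 3.128, 0.002]
ft_force: [0.3, -0.1, -0.9]
gripper_width: 0.0272
```

```bash
python3 - <<'E'
from blocks import *
sblocks();plan((.482,.151,.15,180),(.482,.151,.0925,180))
E
```

```text
0.72 layer 1 c [584.5 271.4] size [24.9 38. ] long -0.9 px [446. 188.]
0.64 layer 1 c [583.8 218.4] size [24.1 37.3] long -0.1 px [423. 188.]
0.61 layer 1 c [559.  156.3] size [33.9 28.1] long 83.5 px [399. 183.]
t 60.65 pos [0.5151 0.1538 0.1519] R [[-0.989, 0.148, -0.0], [0.148, 0.989, 0.0], [0.0, -0.0, -1.0]] F [-0.7 -0.1 -0.6] w 0.0271 q [ 0.15  0.44  1.61  0.    1.1  -1.27]
yaw 171.5
(0.482, 0.151, 0.15, 180) -> [3.23, -0.77, 0.19] -8.5
(0.482, 0.151, 0.0925, 180) -> [3.23, -0.77, 5.94] -8.5
```

>>> {"method": "drive_tool", "body": {
  "steps": [
    [[1.6,-0.4,0],-4],
    [[3.2,-0.8,0],-8.5],
    [[3.2,-0.8,3],-8.5],
    [[3.2,-0.8,5.2],-8.5],
    [[3.2,-0.8,5.9],-8.5],
    [[3.2,-0.8,5.9],-8.5]
  ]
}}

```text
time_s: 61.4
position: [0.4817, 0.1506, 0.0929]
orientation: [-0.001, -3.139, 0.0]
ft_force: [-2.0, 0.4, 2.3]
gripper_width: 0.0273
```

>>> {"method": "drive_tool", "body": {
  "steps": [
    [[0,0,0],0],
    [[0,0,0],0],
    [[0,0,-3],0],
    [[0,0,-8],0],
    [[0,-6,-12],0],
    [[0,-12,-12],0],
    [[0,-18,-12],0],
    [[0,-24,-12],0],
    [[0,-30,-12],0],
    [[0,-36,-12],0],
    [[0,-36,-12],0]
  ],
  "jaw": 0.1
}}

```text
time_s: 62.78
position: [0.4821, -0.2131, 0.2127]
orientation: [-0.009, -3.141, 0.001]
ft_force: [-0.5, 0.7, -0.6]
gripper_width: 0.0382
```

```bash
python3 - <<'E'
from lift import *
from blocks import *
st();lift();print("top");p=sblocks("top",0);save(p,"t5.png",(150,160,510,310),2.2)
print("scene");p=sblocks();w=cloud(p)
m=masks_of("shim",p)[0];q=w[m["mask"]];q=q[(q[:,2]>.004)&(q[:,2]<.016)];print(m["p"],rect(q))
bp=sel(w,.35,.8,-.5,-.35,.0255,.06);print("bar",rect(bp),line(bp))
E
```

```text
t 62.77 pos [ 0.4821 -0.2131  0.2127] R [[-1.0, 0.006, -0.0], [0.006, 1.0, -0.001], [0.0, -0.001, -1.0]] F [-0.5  0.7 -0.6] w 0.0382 q [-0.56  0.36  1.55 -0.    1.23 -2.13]
top plate lift 0.0293 z@.07 0.0905
 lug top 0.0671 foot ear 0.0674
scene plate lift 0.0326 z@.07 0.0916
 lug top 0.0669 foot ear 0.0675
top
0.59 layer 1 c [584.   93.3] size [35.1 22.2] long 0.3 px [260. 205.]
0.59 layer 1 c [586.  270.3] size [24.9 32.5] long -1.0 px [190. 204.]
0.54 layer 1 c [480.7 206.1] size [36.9 25.4] long 1.6 px [216. 246.]
0.52 layer 1 c [479.2  93.9] size [33.9 24.9] long 0.0 px [265. 246.]
0.49 layer 1 c [584.8 217.9] size [34.5 25.2] long 0.0 px [210. 204.]
0.46 layer 1 c [482.1 259.8] size [24.9 34. ] long -0.6 px [195. 245.]
scene
0.73 layer 1 c [585.2 271.6] size [24.  37.4] long -2.5 px [443. 187.]
0.72 layer 1 c [746.5 167.9] size [26. 36.] long -89.2 px [410. 240.]
0.7 layer 1 c [583.7  94.3] size [24.9 36.2] long -1.5 px [373. 185.]
0.69 layer 1 c [477.8 207.5] size [24.  38.6] long -1.0 px [411. 163.]
0.59 layer 1 c [476.5  95. ] size [24.3 41.5] long -4.7 px [370. 166.]
0.48 layer 1 c [583.4 218.6] size [23.8 40.8] long -1.9 px [423. 187.]
0.47 layer 1 c [480.  152.2] size [36.  23.8] long 2.0 px [390. 164.]
0.46 layer 1 c [561.8 155.9] size [33.2 26.7] long 82.1 px [398. 182.]
0.43 layer 1 c [479.1 260.6] size [40.2 25.6] long 4.0 px [432. 166.]
0.63 (array([461.5, -35.8]), array([94.4, 42.3]), 88.5)
bar (array([ 569.3, -420.2]), array([ 21.7, 314.5]), 79.7) (array([ 0.5811, -0.4215]), array([ 0.9825, -0.1863]), -10.74, array([-0.164 ,  0.1419]))
```

View pics/t5.png

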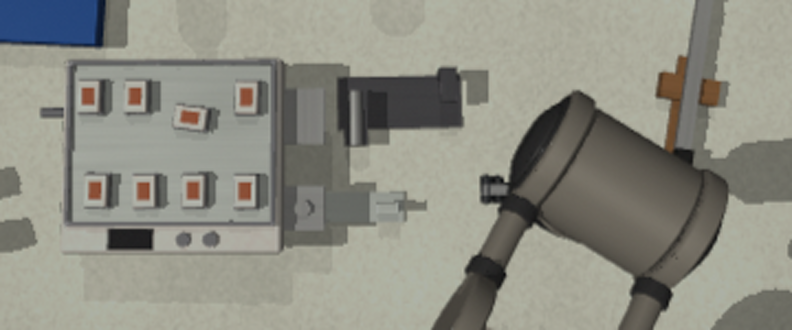

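```bash
python3 -c "
from h import *
print(job.close_job());st()"
```

```text
the job is handed in; nothing more can be done
None
the job is handed in; nothing more can be done
```

The cold plate is set up to drain to its left, and the job was handed in at about 63 s of the 208 s allowed. The hand-in gives no verdict, so what follows is from my last camera checks.

**What I did**
- I levered the plate up over the fulcrum to about 0.053 rad and caught the bar under the keeper, where the plate held at about 0.048.
- I slid the shim under the foot by its tab, freed the bar, lowered the plate onto the shim and laid the bar back on its rest.
- There were 8 wax blocks. I moved 7 of them. The eighth was already lying flat and clear of the heap, so I left it and set the others around it.

**Last checks**
- **Plate:** the ear and lug heights are unchanged since it came down on the shim. Lift read 0.026–0.029 rad just after lowering.
- **Shim:** its tail position puts the origin within about 3 mm of the foot centre.
- **Bar:** it lies flat, with its origin within about 3 mm of the rest's and its direction within about 0.02 rad.
- **Blocks:** all 8 lie in one layer inside the rim, with centres at least about 52 mm apart and gaps of roughly 24 mm or more.
- **Bystanders and arm:** nothing went near the bottle, beaker or slide box. The arm was parked clear of everything.

**Where checks disagreed**
- The last lift fits read 0.029 (top camera) and 0.033 (scene camera). Two blocks now lie in the strip that the fit uses, so I went by the unchanged ear heights.
- The block detector missed two of the eight blocks in the last top view. The scene camera found all eight, and all eight show in the picture.

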